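# Eject the battery pack from its push-push dock and rack it

### The job

The black battery pack is latched down in the grey charging dock. Press it deeper until the latch lets go and it springs up, draw it out, and stand it upright on the bare bench and let go; then take it again by its other two sides and lower it upright into the aluminium rack, fully down between the two tall cheeks. Set it down without dropping it, never tip it over, and leave the vial and the dropper bottle where they are.

Things in the scene. Friction and masses are not known exactly. Their poses are not given: they have to be found in the camera images.
- pack_center (a point): Centre (half-way up) of the battery pack: black block 40 mm (its x) by 52 mm (its y) by 50 mm high (its z, up), rounded edges, about 100 g. It starts loose on the sprung carrier in the dock, latched down with its top 4 mm above the dock's deck, its axes parallel to the dock's. Sprung up, its top is 25 mm above the deck and it lifts straight out.
- pack: The same battery pack: origin at the middle of its underside, same axes. The bench straight ahead of the robot (y = 0), 0.54 to 0.62 m out, between dock and rack, is always bare.
- carrier (a joint): Sprung carrier under the pack, m, positive down: about -0.001 latched (start), -0.022 sprung up, +0.009 hard stop. Press the middle of the pack's top 7 to 9 mm down (5 to 7 N, soft damped spring): the latch trips 5 to 6 mm down, and as the tool lifts away the pack follows up in about 0.5 s and stays up. Pressed less it comes back latched. Pushed all the way down again, it latches again.
- dock_mouth (a point): Centre of the well of the fixed grey dock, at deck level, 62 mm above the bench. Deck: x -36 to +50 mm, y +-45 mm from here. Well 43 (x) by 55 mm (y). Black guard cheeks at both y ends of the well, 28 to 33 mm out, 24 mm wide in x, rise 28 mm above the deck: 3 mm above the sprung-up pack. So it can be gripped there only across its 40 mm, fingers closing along x.
- rack_floor (a point): Middle of the floor of the fixed aluminium rack (base 84 x 74 mm), 10 mm above the bench; the pack's underside rests here. Cheeks 36 mm wide (y), inner faces at x = +-22 mm, rise 65 mm above here with flared tops; outward-sloping lips 6 mm high from y = +-28 mm. The pack goes in with its x along this x, either way round; only a grip across its 52 mm, fingers closing along y, clears the cheeks.
- vial_mid (a point): Bystander: clear glass vial with a white cap, 19 mm wide, 37 mm high, loose, standing on the bench; point half-way up. Leave alone.
- dropper_mid (a point): Bystander: small plastic dropper bottle, 24 mm wide, 55 mm high, loose, standing on the bench; point half-way up. Leave alone.
There are look-alikes about, which are no part of the job. There is more than one size of the pack; the job needs the smaller.

How it is judged (in metres and radians):
On the way, in this order (a step that is already met when the one before it is completed fails the run):
1. the latch has been tripped: the carrier is up with the pack still on it (value of joint carrier below -0.018 m and horizontal distance between pack_center and dock_mouth below 0.006 m and z of pack_center in the frame of dock_mouth below 0.008 m), for 0.1 s.
2. the pack stands upright on the bench, let go (height (world z) of pack_center below 0.03 m and angle between pack_center's own z axis and vertical below 0.1 rad and horizontal distance between pack_center and rack_floor above 0.06 m and contact force between the fingers and pack below 0.1 N and linear speed of pack below 0.02 m/s), for 0.2 s.
At the end, for the whole second after the job is handed in: Pack released, at rest, upright (0.06 rad) on the rack's floor: centre within 6 mm of the rack's middle and 22 to 28 mm above its floor, its x along the rack's x within 0.15 rad, either way round. The dock's empty carrier is left sprung up (joint below -0.018) (horizontal distance between pack_center and rack_floor below 0.006 m and z of pack_center in the frame of rack_floor between 0.022 and 0.028 m and angle between pack_center's own z axis and vertical below 0.06 rad and angle between the x axis of pack_center and the x axis of rack_floor, either way round below 0.15 rad and linear speed of pack below 0.01 m/s and value of joint carrier below -0.018 m and contact force between the fingers and pack below 0.1 N); the robot touches nothing.
It fails at once if the pack is dropped (falls faster than 0.45 m/s while not held) (linear speed of pack above 0.45 m/s and contact force between the fingers and pack below 0.05 N).
It fails at once if the pack is tipped over (more than 0.8 rad) (angle between pack_center's own z axis and vertical above 0.8 rad).
It fails at once if the vial or the dropper bottle is moved by more than 25 mm (distance of any of vial_mid, dropper_mid from where it was at the start of the episode above 0.025 m).
It also fails if it takes over 67 s, if anything falls off the work surface, if the arm or the gripper's body presses on something with over 40 N, if the wrist force passes 120 N, or if a joint passes its speed limit or range.

### The arm

A 7-joint arm with a two-finger parallel gripper is mounted at the origin on a cart in front of the work surface, level with it; the furniture and walls round the work are solid. World frame = base frame: x ahead of the robot, y to its left, z up, the work surface at z = 0. Lengths are in mm, angles in rad, forces in N, time in s.
With the tool pointing down it reaches from about 425 to 875 mm from the base axis. Payload 4.7 kg.
Tool frame: the origin (TCP) lies on the mounting face of the last link; the fingertips stand 182 mm ahead of it and the grasp point (between the pads) lies 164 mm ahead of it; z points along the fingers, y is the direction in which the jaws open and shut (so a half turn about z gives the same grasp; the last joint's range is limited). The gripper opens to 87 mm and grips with 3 to 60 N. Pads are 19 mm wide; open, the fingers measure 117 mm over their backs; the gripper's body (75 mm by 190 mm) begins 51 mm behind the grasp point.
Start: joints at [-1.191, 0.321, -0.07, 1.45, 0.023, 1.371, -0.057], TCP at [232.518, 606.994, 404.787] pointing down, gripper open.
Joint ranges: [-2.86, 2.86], [-0.3, 2.09], [-1.38, 1.24], [0.06, 2.45], [-1.56, 4.7], [0.09, 2.05], [-2.69, 2.69]. Speed limits (rad/s): [2.57, 2.57, 3.14, 3.14, 3.14, 3.14, 3.14].

### API

Orientations are given as a unit quaternion [w, x, y, z].
In Python, from plant import get_obs, snapshot, finish_job gives the robot as it stands.
- The arm moves only by the tool move_arm, never from a script. Its argument "series" is a list of rows, each an object of numbers: "tx", "ty", "tz": the shift along the world's x, y, z scaled (see below); "ax", "ay", "az": the turn, a rotation vector about the world's x, y, z scaled (see below); "gripper": the gripper command: -1 is shut, 1 is fully open, values between are in proportion. A call has 1 to 5 rows; each row is the pose to reach, as a shift and turn from the pose commanded when the call began, turning the shorter way round; what a row does not reach only later rows make up. The controller multiplies each number of a shift by 0.3 m and each number of a turn by 180 degrees. A row lasts 1/12 s, in which the tool goes at most 41.7 mm and 7.16 degrees, less where a joint would pass 70% of its speed; a pose out of reach is approached as far as the arm can. A call with a number of a shift or a turn outside -1 to 1 is refused whole. A call with a gripper value outside its range is refused whole. The fingers move at their own pace and stop on an object; "force" is the grip in N (left out, the last holds). Time passes only in rows, so rows that repeat a pose let the fingers close. It gives the time, the measured TCP pose, the force and the opening at its end, in the units of the state.
- get_obs(): the state, without advancing time (a new reading comes with each control period).
- snapshot(name): name is "scene" or "top" or "wrist"; returns a dict with "frame" (420x560x3 uint8, red, green, blue), "fx", "fy", "cx", "cy" (pixels), "pose" (4x4, takes a point from camera to world coordinates). Camera axes: x right, y down, z forward; pixel columns grow to the right and rows downward; lengths in mm; the calibration is good to about 2 mm. The wrist camera is an equidistant fisheye: a pixel r from the principal point sees the ray r / f radians off the axis. A picture is of the moment at which its call begins. There is no depth.
- finish_job(): hands the job in, once; it reports no verdict.
The state is a dict: "time": time; "joints": joint angles; "dq": joint speeds; "joint_efforts": joint torques, N m; "eef_pos": TCP position; "orientation": TCP orientation; "ft_force": force on the tool from outside, world axes, zero at the start; "torque": the same for the moment, N m; "gripper_width": finger opening in mm.
Only numpy, scipy, OpenCV 4.12 (cv2) and the standard library are available. Lean on these libraries where they do the work, as an engineer would, in place of code of your own. Each camera call takes 0.05 s, during which the arm holds its last target.

## Working session

There is one attempt and no reset: what is moved stays moved. The work goes in short steps, Python scripts to look and compute and a tool call to move; the robot and the scene stay as the last step left them, time stands still between calls to the robot, and variables do not carry over. Pictures are saved under pics/ and viewed, and the job is handed in when it is done.

Besides the shell and the picture viewer there is one more tool, called after ">>>" as name([rows], argument=value, ...), one row to a line, values as JSON. move_arm: Moves the arm, as the interface text tells. Its arguments: {"type":"object","properties":{"series":{"type":"array"},"force":{"type":"number"}},"required":["series"]}

```bash
mkdir -p pics; ls
cat > h.py <<'E'
import numpy as np, cv2
from plant import get_obs, snapshot, finish_job
def shot(n,fn):
    s=snapshot(n); im=np.ascontiguousarray(s['frame'][:,:,::-1]); cv2.imwrite('pics/'+fn+'.png',im); 
    import pickle; pickle.dump(s,open('pics/'+fn+'.pkl','wb')); return s
def load(fn):
    import pickle; return pickle.load(open('pics/'+fn+'.pkl','rb'))
def ray(s,u,v,wrist=False):
    x=(u-s['cx'])/s['fx'];y=(v-s['cy'])/s['fy']
    if wrist:
        r=np.hypot(x,y); d=np.array([np.sin(r)*x/r,np.sin(r)*y/r,np.cos(r)]) if r>1e-9 else np.array([0,0,1.])
    else: d=np.array([x,y,1.])
    P=np.array(s['pose']); return P[:3,3],P[:3,:3]@d
def onz(s,u,v,z,wrist=False):
    o,d=ray(s,u,v,wrist); return o+d*(z-o[2])/d[2]
def crop(fn,x0,y0,x1,y1,k,out):
    im=cv2.imread('pics/'+fn+'.png')[y0:y1,x0:x1]; cv2.imwrite('pics/'+out+'.png',cv2.resize(im,None,fx=k,fy=k,interpolation=cv2.INTER_CUBIC))
E
python3 - <<'E'
from h import *
print(get_obs())
for n in ['scene','top','wrist']:
    s=shot(n,n+'0'); print(n,s['fx'],s['cx'],s['cy'],np.round(s['pose'],3).tolist())
E
```

```text
pics
{'time': 0.0, 'joints': array([-1.19090037,  0.32181608, -0.07009179,  1.45164915,  0.02261499,
        1.37078648, -0.05689666]), 'dq': array([ 0.00097711, -0.00033757, -0.00048589, -0.00140916,  0.00015408,
       -0.0011347 ,  0.00024517]), 'joint_efforts': array([ 1.41446471e-04, -4.91282523e+01, -4.03810563e-01, -3.12535608e+01,
       -6.40455913e-02,  4.35870280e-02,  1.48503505e-04]), 'eef_pos': array([232.45811561, 606.79977393, 403.67871482]), 'orientation': array([-1.16293912e-04,  1.81858739e-01,  9.83324221e-01, -9.28690167e-04]), 'ft_force': array([-0.65942205,  0.05870727, -0.5109918 ]), 'torque': array([ 0.02748863, -0.03166856, -0.02028507]), 'gripper_width': 86.87120032110633}
scene 414.2111709709248 276.13482296166774 207.79545203292412 [[-0.511, -0.303, 0.805, -83.715], [-0.859, 0.207, -0.468, 396.681], [-0.025, -0.93, -0.366, 393.307], [0.0, 0.0, 0.0, 1.0]]
top 402.83300887952726 279.48459023851404 208.76407608666852 [[0.027, -0.997, 0.078, 519.931], [-0.999, -0.03, -0.036, 10.584], [0.038, -0.077, -0.996, 913.879], [0.0, 0.0, 0.0, 1.0]]
wrist 325.19226210127806 282.3521141052864 208.25804215606422 [[0.357, 0.897, 0.262, 160.845], [0.934, -0.343, -0.1, 635.841], [-0.0, 0.281, -0.96, 383.205], [0.0, 0.0, 0.0, 1.0]]
```

View pics/top0.png

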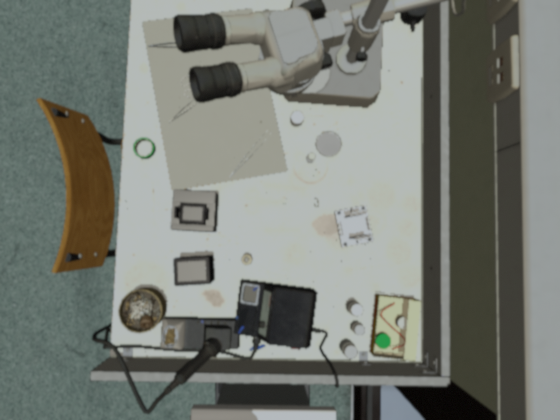

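View pics/scene0.png

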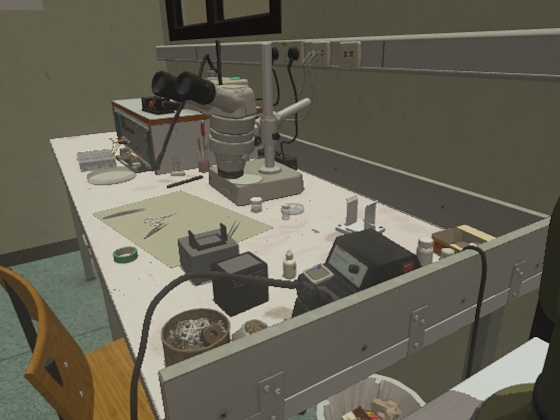

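View pics/wrist0.png

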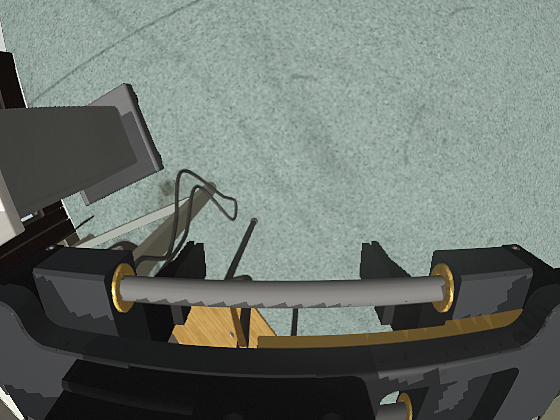

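Run:
```python
from h import *
crop('top0',150,170,270,300,6,'t_dock'); crop('top0',280,180,390,270,7,'t_rack'); crop('scene0',165,215,305,315,5,'s_dock'); crop('scene0',240,185,400,260,5,'s_rack')
```

```text
(no output)
```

View pics/t_dock.png

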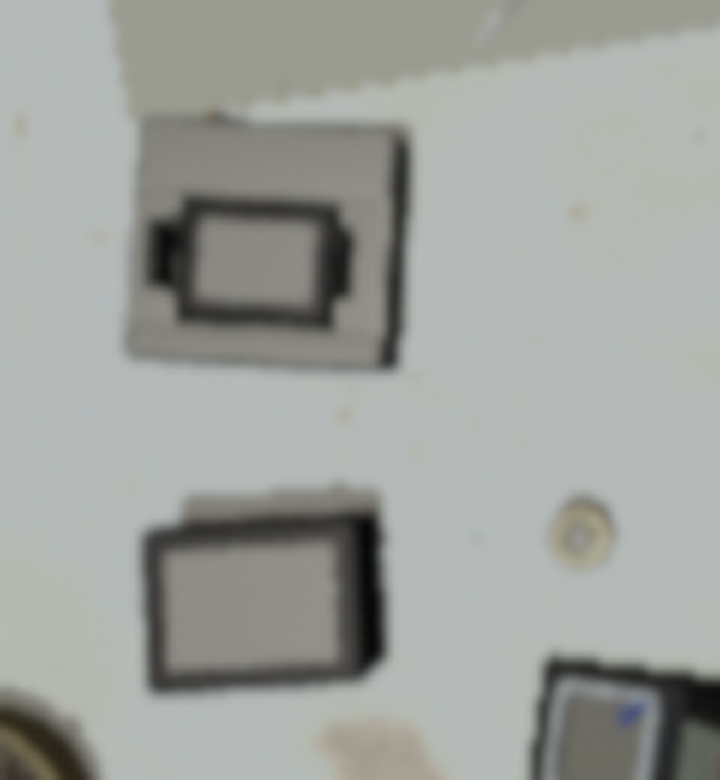

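View pics/t_rack.png

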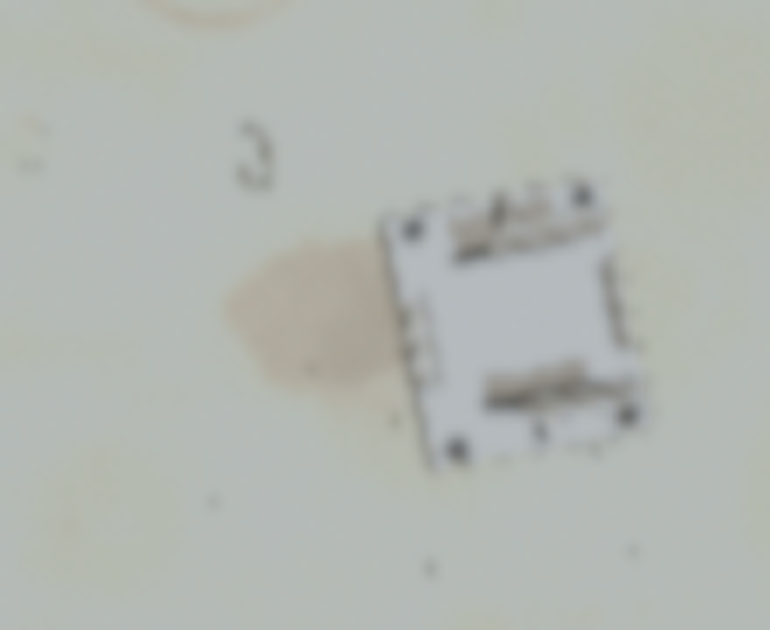

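View pics/s_dock.png

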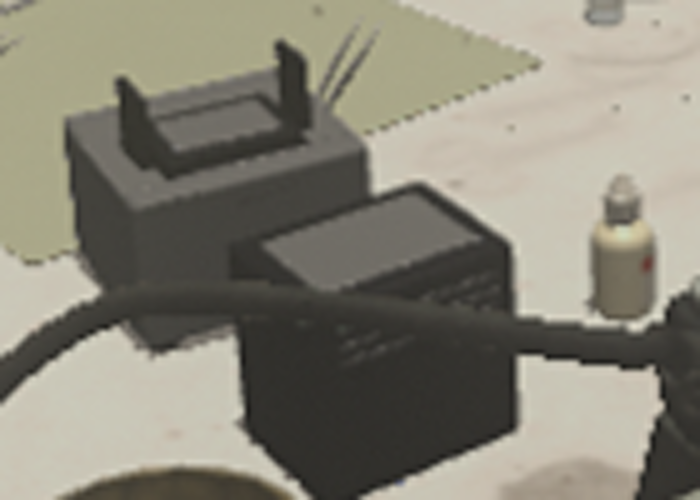

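View pics/s_rack.png

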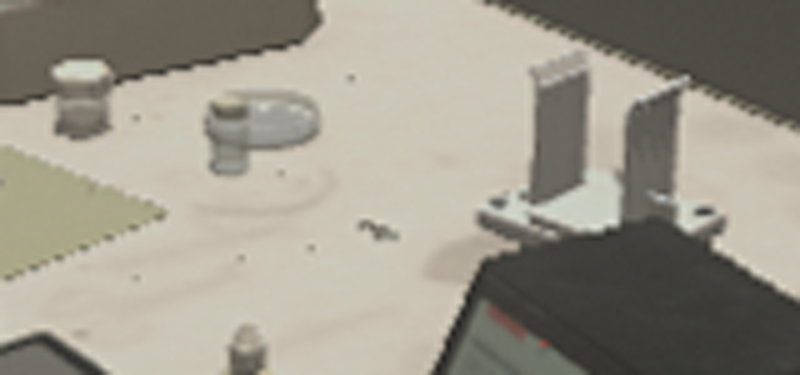

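Run:
```python
from h import *
s=load('top0'); im=cv2.imread('pics/top0.png'); g=cv2.cvtColor(im,cv2.COLOR_BGR2GRAY)
P=lambda u,v,z: np.round(onz(s,u,v,z)[:2],1)
# light label of pack and dark ring
x0,y0,x1,y1=160,180,225,240
sub=g[y0:y1,x0:x1]
print(sub[20:48:2,8:52])
for nm,rx in [('dock',(160,180,225,240)),('big',(160,245,225,295))]:
    a,b,c,d=rx; sub=g[b:d,a:c]
    m=(sub<70).astype(np.uint8)
    n,l,st,ce=cv2.connectedComponentsWithStats(m)
    for i in range(1,n):
        if st[i,4]>20: print(nm,'dark',st[i],ce[i]+[a,b])
    # label = holes
    cs,h=cv2.findContours(m,cv2.RETR_CCOMP,cv2.CHAIN_APPROX_NONE)
    for k,cn in enumerate(cs):
        if h[0][k][3]>=0 and cv2.contourArea(cn)>100:
            r=cv2.minAreaRect(cn); bx=cv2.boxPoints(r)+[a,b]; print('hole',r[1],r[2],bx.tolist()); print([P(u,v,66 if nm=='dock' else 80) for u,v in bx],P(*bx.mean(0),66))
```

```text
[[184 184 183 176 157 137 133 134 133 134 134 134 133 133 134 134 135 135
  136 136 137 138 138 138 138 138 138 138 138 139 139 139 140 140 140 140
  141 141 141 141 141 142 141 142]
 [184 184 183 174 153 134 130 131 131 132 131 125 110  98  96  99 102 106
  108 110 112 114 115 116 118 118 119 119 120 122 123 126 127 128 129 131
  133 134 136 139 140 141 142 142]
 [184 184 183 175 154 136 131 131 132 131 126 114  85  55  48  51  53  56
   57  58  59  58  57  57  59  58  57  58  59  61  62  65  67  68  70  73
   76  82 102 125 134 135 136 137]
 [184 184 183 174 152 132 116 101  93  89  81  72  56  48  60  81  98 105
  103 100  98  96  93  89  89  90  89  86  86  84  86  85  83  78  71  61
   52  49  81 117 130 135 137 139]
 [183 184 178 165 146 126  97  62  37  25  29  33  38  49  77 108 127 134
  134 134 133 134 133 133 133 133 133 133 133 133 132 133 131 123 106  80
   58  45  50  71  97 124 136 139]
 [183 183 176 159 141 123  92  58  32  14  16  24  33  52  81 113 131 136
  137 137 137 137 137 137 138 137 138 137 138 138 138 139 137 130 108  78
   54  41  38  37  70 111 132 139]
 [
[... 1130 characters left out ...]
131 131 129 119 111 109 108 106 104 100
   95  96  97  97  97  98  99  98  96  94  94  93  90  85  83  80  77  73
   74  97 126 138 139 140 141 143]
 [183 176 157 134 129 132 133 133 132 132 133 132 133 132 132 132 132 131
  131 131 131 131 131 131 132 132 133 132 131 132 130 130 129 128 128 127
  127 128 132 134 134 135 135 135]]
dock dark [54 15  4 36 52] [215.65384615 211.78846154]
dock dark [ 15  23  33  21 246] [190.47154472 213.29674797]
hole (23.0, 18.0) 0.0 [[181.0, 222.0], [181.0, 204.0], [204.0, 204.0], [204.0, 222.0]]
[array([552.4, 185. ]), array([590.1, 186.7]), array([591.5, 138.9]), array([553.8, 137.3])] [571.9 162. ]
big dark [ 15  10  39  30 272] [199.3125     265.77573529]
```

>>> move_arm([
  {"tx": 0.4, "ty": -0.53, "az": -0.14, "gripper": 1},
  {"tx": 0.4, "ty": -0.53, "az": -0.14, "gripper": 1},
  {"tx": 0.4, "ty": -0.53, "az": -0.14, "gripper": 1},
  {"tx": 0.4, "ty": -0.53, "az": -0.14, "gripper": 1},
  {"tx": 0.4, "ty": -0.53, "az": -0.14, "gripper": 1},
])

```text
$.series[0]: bad value
```

>>> move_arm([
  {"tx": 0.4, "ty": -0.53, "az": -0.14, "gripper": 1},
  {"tx": 0.4, "ty": -0.53, "az": -0.14, "gripper": 1},
  {"tx": 0.4, "ty": -0.53, "az": -0.14, "gripper": 1},
  {"tx": 0.4, "ty": -0.53, "az": -0.14, "gripper": 1},
  {"tx": 0.4, "ty": -0.53, "az": -0.14, "gripper": 1},
])

```text
$.series[0]: bad value
```

>>> move_arm([
  {"tx": 0.33, "ty": -0.42, "az": -0.1, "gripper": 1},
  {"tx": 0.33, "ty": -0.42, "az": -0.1, "gripper": 1},
  {"tx": 0.33, "ty": -0.42, "az": -0.1, "gripper": 1},
  {"tx": 0.33, "ty": -0.42, "az": -0.1, "gripper": 1},
  {"tx": 0.33, "ty": -0.42, "az": -0.1, "gripper": 1},
])

```text
$.series[0]: bad value
```

Run:
```python
from h import *
s=shot('wrist','w1'); o=get_obs(); print(o['time'],o['eef_pos'],o['orientation'],o['ft_force']); print(np.round(s['pose'],3).tolist())
```

```text
0.2 [232.46062166 606.88688326 404.07076774] [-8.21885051e-05  1.81865747e-01  9.83323192e-01 -5.86714105e-04] [-0.04868914  0.90162638  0.2607163 ]
[[0.357, 0.897, 0.262, 160.856], [0.934, -0.343, -0.1, 635.876], [-0.0, 0.281, -0.96, 383.35], [0.0, 0.0, 0.0, 1.0]]
```

View pics/w1.png

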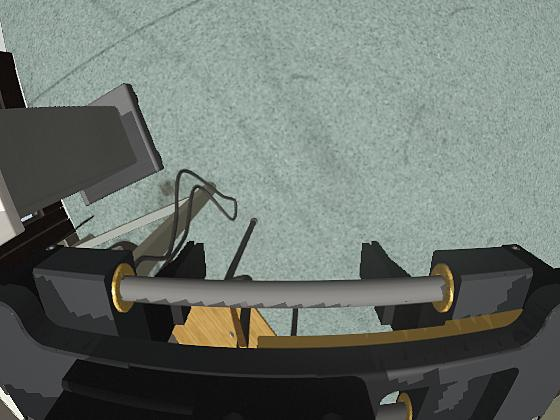

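>>> move_arm([
  {"tx": 0.4, "ty": -0.53, "tz": 0, "ax": 0, "ay": 0, "az": -0.14, "gripper": 1},
  {"tx": 0.4, "ty": -0.53, "tz": 0, "ax": 0, "ay": 0, "az": -0.14, "gripper": 1},
  {"tx": 0.4, "ty": -0.53, "tz": 0, "ax": 0, "ay": 0, "az": -0.14, "gripper": 1},
  {"tx": 0.4, "ty": -0.53, "tz": 0, "ax": 0, "ay": 0, "az": -0.14, "gripper": 1},
  {"tx": 0.4, "ty": -0.53, "tz": 0, "ax": 0, "ay": 0, "az": -0.14, "gripper": 1},
])

```text
time: 0.62
eef_pos: [354.7, 444.8, 404.8]
orientation: [0.001, 0.395, 0.919, -0.0]
ft_force: [1.0, 0.7, 0.2]
gripper_width: 87.0
```

>>> move_arm([
  {"tx": 0.4, "ty": -0.53, "tz": 0, "ax": 0, "ay": 0, "az": -0.14, "gripper": 1},
  {"tx": 0.4, "ty": -0.53, "tz": 0, "ax": 0, "ay": 0, "az": -0.14, "gripper": 1},
  {"tx": 0.4, "ty": -0.53, "tz": 0, "ax": 0, "ay": 0, "az": -0.14, "gripper": 1},
  {"tx": 0.4, "ty": -0.53, "tz": 0, "ax": 0, "ay": 0, "az": -0.14, "gripper": 1},
  {"tx": 0.4, "ty": -0.53, "tz": 0, "ax": 0, "ay": 0, "az": -0.14, "gripper": 1},
])

```text
time: 1.03
eef_pos: [474.3, 285.4, 405.0]
orientation: [0.001, 0.586, 0.811, -0.0]
ft_force: [0.4, -0.2, 0.2]
gripper_width: 87.0
```

>>> move_arm([
  {"tx": 0.33, "ty": -0.42, "tz": 0, "ax": 0, "ay": 0, "az": -0.105, "gripper": 1},
  {"tx": 0.33, "ty": -0.42, "tz": 0, "ax": 0, "ay": 0, "az": -0.105, "gripper": 1},
  {"tx": 0.33, "ty": -0.42, "tz": 0, "ax": 0, "ay": 0, "az": -0.105, "gripper": 1},
  {"tx": 0.33, "ty": -0.42, "tz": 0, "ax": 0, "ay": 0, "az": -0.105, "gripper": 1},
  {"tx": 0.33, "ty": -0.42, "tz": 0, "ax": 0, "ay": 0, "az": -0.105, "gripper": 1},
])

```text
time: 1.45
eef_pos: [575.2, 154.2, 404.9]
orientation: [0.003, 0.713, 0.701, -0.001]
ft_force: [-0.7, -1.8, 1.3]
gripper_width: 87.0
```

Run:
```python
from h import *
s=shot('wrist','w1'); o=get_obs(); print(o['time'],o['eef_pos'],o['orientation'],o['ft_force'],o['joints']); print(np.round(s['pose'],3).tolist())
```

```text
1.5 [573.47884722 157.94757648 404.63018244] [ 1.24442656e-03  7.11710571e-01  7.02471465e-01 -5.96405190e-04] [0.0201745  1.15290607 0.12794643] [-0.66102956  0.20835049  0.40335025  1.60941775 -0.08065408  1.34065956
 -0.2601574 ]
[[1.0, -0.016, -0.001, 576.802], [-0.016, -0.959, -0.284, 232.611], [0.004, 0.284, -0.959, 383.918], [0.0, 0.0, 0.0, 1.0]]
```

View pics/w1.png

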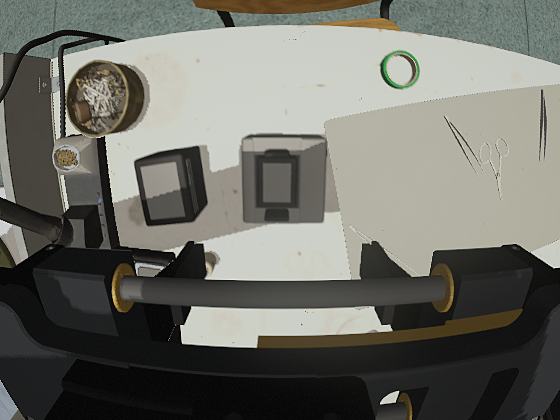

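Run:
```python
from h import *
crop('w1',225,120,345,235,6,'w1c')
s=load('w1'); im=cv2.imread('pics/w1.png'); g=cv2.cvtColor(im,cv2.COLOR_BGR2GRAY)
print(g[150:216:3,255:300])
```

```text
[[167 166 166 166 166 166 166 167 160 146 124  90  61  63  43  44  45  44
   44  43  45  45  45  44  44  44  43  44  44  44  43  44  65  96 123 133
  132 131 131 131 132 128 118 118 120]
 [ 96  96  97  95  96  96  96  98  92  74  53  56  57  58  55  57  58  58
   57  54  53  53  51  50  50  50  50  50  50  50  49  49  49  46  65 102
  102 102 100 101 101 101 101 100 101]
 [ 63  59  55  49  41  42  42  43  43  48  54  57  57  56  57  53  54  51
   47  48  48  48  47  48  47  48  48  45  48  47  48  48  48  46  45  42
   42  42  39  41  47  59  55  60  73]
 [ 66  55  48  48  54  52  53  53  53  55  52  53  51  53  53  54  53  53
   54  52  53  52  53  53  53  51  54  53  52  53  52  53  54  53  52  54
   53  53  52  51  48  46  50  60  74]
 [ 65  54  49  49  53  52  51  66  71  71  61  59  58  59  56  56  58  56
   57  57  59  58  60  60  61  58  59  60  56  54  56  55  55  55  55  52
   51  53  54  55  52  45  52  60  75]
 [ 64  55  51  48  52  51  50  63  91 102 100  99  99  99  99  99  99 100
  100 100 100  99 100  99 100 100 101  99 100 100 101 101 101 102 102  98
   75  49  53  55
[... 2314 characters left out ...]
2  53  51  50  53  52  54
   51  53  51  53  53  54  53  53  53  53  53  53  54  54  54  54  53  54
   55  56  55  53  50  54  59  72  86]
 [ 83  70  68  68  67  67  66  66  66  65  65  64  60  61  62  61  61  61
   62  60  61  61  61  60  60  60  61  62  60  61  60  61  66  63  62  61
   62  62  63  64  64  66  67  73  86]
 [ 96  98  97  97  97  98  97  99 100  98  77  50  41  42  46  44  45  43
   44  45  45  45  45  45  46  44  44  45  44  45  46  42  44  74 104 102
  102 101 101 102 102 101 102 103  98]
 [ 95  96  96  97  97  97  97  98  99  88  55  45  46  47  46  47  47  46
   48  47  48  47  48  48  47  48  47  47  49  47  47  48  46  61  99 103
  101 101 101 100 102 102 101 102  98]]
```

View pics/w1c.png

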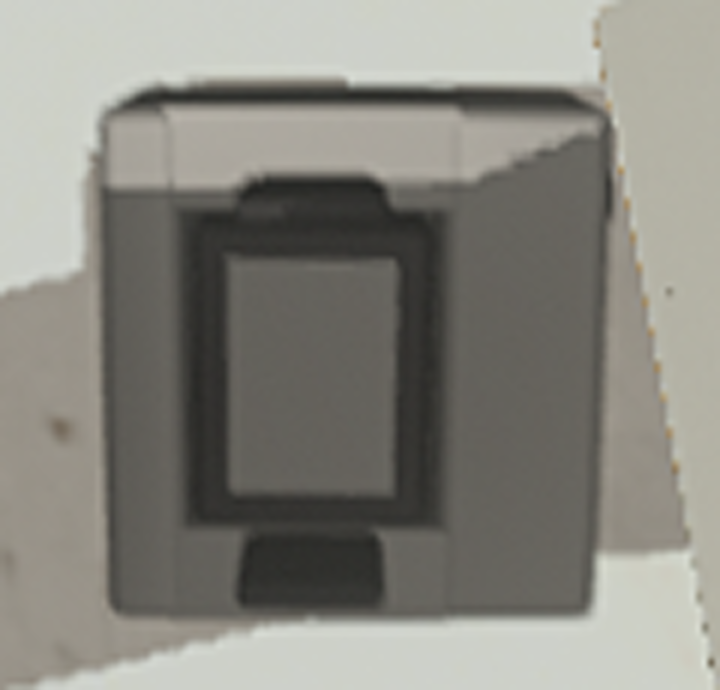

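Run:
```python
from h import *
s=load('w1')
def Q(pts,z):
    w=np.array([onz(s,225+a/6-.4,120+b/6-.4,z,True) for a,b in pts])[:,:2]; print(np.round(w,1).tolist(),'c',np.round(w.mean(0),1)); e=w
    n=len(e); print([ (round(float(np.linalg.norm(e[(i+1)%n]-e[i])),1), round(float(np.degrees(np.arctan2(*(e[(i+1)%n]-e[i])[::-1]))),1)) for i in range(n)])
Q([(224,255),(399,260),(395,496),(226,494)],66)
Q([(187,210),(445,215),(440,525),(185,524)],62)
Q([(103,105),(610,105),(592,612),(112,612)],62)
o=get_obs();from scipy.spatial.transform import Rotation as R
q=o['orientation'];M=R.from_quat([q[1],q[2],q[3],q[0]]).as_matrix();print(np.round(M,4))
```

```text
[[557.1, 186.1], [585.8, 184.7], [584.8, 144.5], [556.2, 145.3]] c [571.  165.2]
[(28.8, -2.7), (40.3, -91.5), (28.6, 178.3), (40.8, 88.7)]
[[550.9, 193.2], [593.7, 191.6], [592.6, 138.1], [548.7, 139.0]] c [571.5 165.5]
[(42.8, -2.2), (53.5, -91.2), (43.9, 178.8), (54.3, 87.6)]
[[537.5, 211.2], [621.1, 209.9], [619.3, 121.7], [535.2, 123.2]] c [578.3 166.5]
[(83.6, -0.9), (88.2, -91.2), (84.1, 179.0), (88.0, 88.5)]
[[ 1.310e-02  9.999e-01  9.000e-04]
 [ 9.999e-01 -1.310e-02 -2.600e-03]
 [-2.600e-03  9.000e-04 -1.000e+00]]
```

>>> move_arm([
  {"tx": 0, "ty": 0.006, "tz": -0.2, "ax": 0, "ay": 0, "az": -0.006, "gripper": -1},
  {"tx": 0, "ty": 0.006, "tz": -0.3, "ax": 0, "ay": 0, "az": -0.006, "gripper": -1},
  {"tx": 0, "ty": 0.006, "tz": -0.4, "ax": 0, "ay": 0, "az": -0.006, "gripper": -1},
  {"tx": 0, "ty": 0.006, "tz": -0.45, "ax": 0, "ay": 0, "az": -0.006, "gripper": -1},
  {"tx": 0, "ty": 0.006, "tz": -0.45, "ax": 0, "ay": 0, "az": -0.006, "gripper": -1},
])

```text
time: 1.92
eef_pos: [568.7, 165.7, 264.7]
orientation: [-0.002, 0.715, 0.7, -0.004]
ft_force: [-0.6, 0.1, 0.4]
gripper_width: 61.4
```

>>> move_arm([
  {"tx": 0, "ty": 0, "tz": 0, "ax": 0, "ay": 0, "az": 0, "gripper": -1},
  {"tx": 0, "ty": 0, "tz": 0, "ax": 0, "ay": 0, "az": 0, "gripper": -1},
  {"tx": 0, "ty": 0, "tz": 0, "ax": 0, "ay": 0, "az": 0, "gripper": -1},
  {"tx": 0, "ty": 0, "tz": 0, "ax": 0, "ay": 0, "az": 0, "gripper": -1},
  {"tx": 0, "ty": 0, "tz": 0, "ax": 0, "ay": 0, "az": 0, "gripper": -1},
])

```text
time: 2.33
eef_pos: [572.0, 165.0, 271.3]
orientation: [0.0, 0.715, 0.699, 0.001]
ft_force: [-0.1, 0.1, 0.1]
gripper_width: 28.5
```

Run:
```python
from h import *
s=shot('wrist','w2'); shot('scene','s2');o=get_obs(); print(o['time'],o['eef_pos'],o['orientation'],o['ft_force'],o['gripper_width'])
crop('s2',150,180,300,310,5,'s2c')
```

```text
2.4333 [571.74246779 164.8680034  270.64285307] [2.31953289e-04 7.15317702e-01 6.98798989e-01 7.10471992e-04] [0.24706942 0.41165868 0.36300051] 20.273843995712827
```

View pics/w2.png

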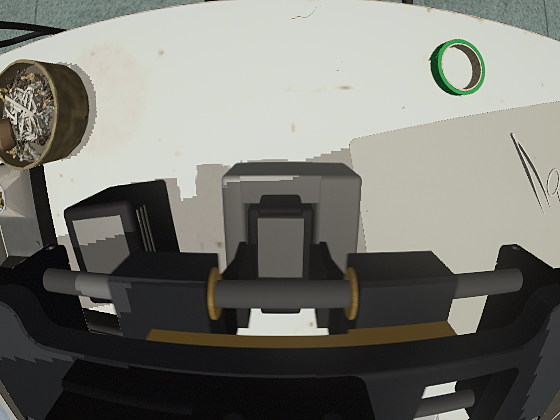

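View pics/s2c.png

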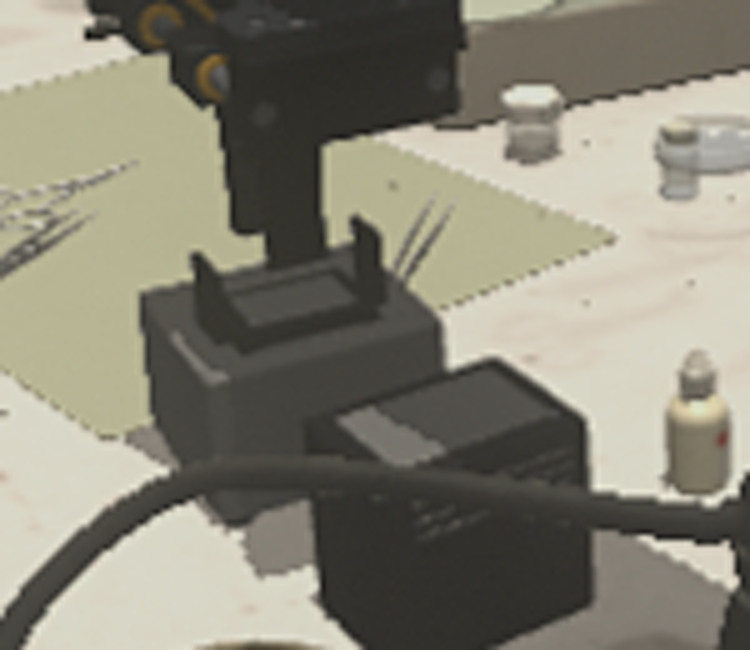

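>>> move_arm([
  {"tx": 0, "ty": 0, "tz": 0, "ax": 0, "ay": 0, "az": 0, "gripper": -1},
  {"tx": 0, "ty": 0, "tz": -0.04, "ax": 0, "ay": 0, "az": 0, "gripper": -1},
  {"tx": 0, "ty": 0, "tz": -0.065, "ax": 0, "ay": 0, "az": 0, "gripper": -1},
  {"tx": 0, "ty": 0, "tz": -0.075, "ax": 0, "ay": 0, "az": 0, "gripper": -1},
  {"tx": 0, "ty": 0, "tz": -0.075, "ax": 0, "ay": 0, "az": 0, "gripper": -1},
])

```text
time: 2.85
eef_pos: [571.6, 164.8, 246.6]
orientation: [0.0, 0.715, 0.699, -0.0]
ft_force: [-0.3, -0.0, 5.4]
gripper_width: 0.7
```

>>> move_arm([
  {"tx": 0, "ty": 0, "tz": -0.006, "ax": 0, "ay": 0, "az": 0, "gripper": -1},
  {"tx": 0, "ty": 0, "tz": -0.012, "ax": 0, "ay": 0, "az": 0, "gripper": -1},
  {"tx": 0, "ty": 0, "tz": -0.018, "ax": 0, "ay": 0, "az": 0, "gripper": -1},
  {"tx": 0, "ty": 0, "tz": -0.025, "ax": 0, "ay": 0, "az": 0, "gripper": -1},
  {"tx": 0, "ty": 0, "tz": -0.025, "ax": 0, "ay": 0, "az": 0, "gripper": -1},
])

```text
time: 3.27
eef_pos: [571.7, 164.7, 240.3]
orientation: [0.0, 0.715, 0.699, 0.0]
ft_force: [-1.4, -1.6, 6.3]
gripper_width: 0.6
```

>>> move_arm([
  {"tx": 0, "ty": 0, "tz": 0, "ax": 0, "ay": 0, "az": 0, "gripper": -1},
  {"tx": 0, "ty": 0, "tz": 0, "ax": 0, "ay": 0, "az": 0, "gripper": -1},
  {"tx": 0, "ty": 0, "tz": 0.04, "ax": 0, "ay": 0, "az": 0, "gripper": -1},
  {"tx": 0, "ty": 0, "tz": 0.1, "ax": 0, "ay": 0, "az": 0, "gripper": -1},
  {"tx": 0, "ty": 0, "tz": 0.2, "ax": 0, "ay": 0, "az": 0, "gripper": -1},
])

```text
time: 3.68
eef_pos: [570.1, 164.5, 297.9]
orientation: [-0.001, 0.715, 0.699, -0.003]
ft_force: [1.0, 0.6, -0.4]
gripper_width: 0.6
```

>>> move_arm([
  {"tx": 0, "ty": 0, "tz": 0, "ax": 0, "ay": 0, "az": 0, "gripper": 1},
  {"tx": 0, "ty": 0, "tz": 0, "ax": 0, "ay": 0, "az": 0, "gripper": 1},
  {"tx": 0, "ty": 0, "tz": 0, "ax": 0, "ay": 0, "az": 0, "gripper": 1},
  {"tx": 0, "ty": 0, "tz": 0, "ax": 0, "ay": 0, "az": 0, "gripper": 1},
  {"tx": 0, "ty": 0, "tz": 0, "ax": 0, "ay": 0, "az": 0, "gripper": 1},
])

```text
time: 4.1
eef_pos: [571.0, 164.7, 298.6]
orientation: [-0.0, 0.715, 0.699, -0.001]
ft_force: [-0.1, 0.7, -0.3]
gripper_width: 25.8
```

Run:
```python
from h import *
s=shot('wrist','w3'); shot('scene','s3');o=get_obs(); print(o['time'],o['eef_pos'],o['orientation'],o['ft_force'],o['gripper_width'])
crop('s3',150,180,300,310,5,'s3c')
```

```text
4.2 [571.18284077 164.74595585 298.80273807] [-2.67056717e-04  7.15286977e-01  6.98830251e-01 -8.66195556e-04] [-0.39129781 -0.58450102 -1.04371665] 33.65162163949112
```

View pics/w3.png

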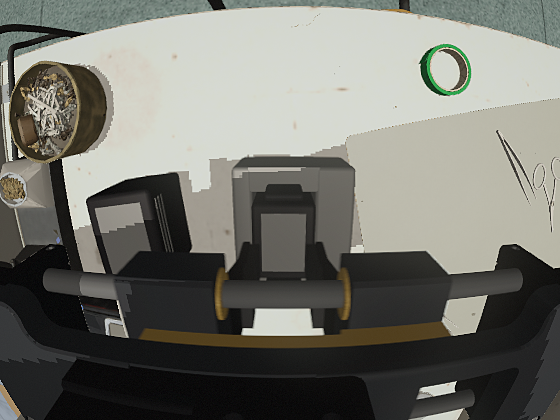

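View pics/s3c.png

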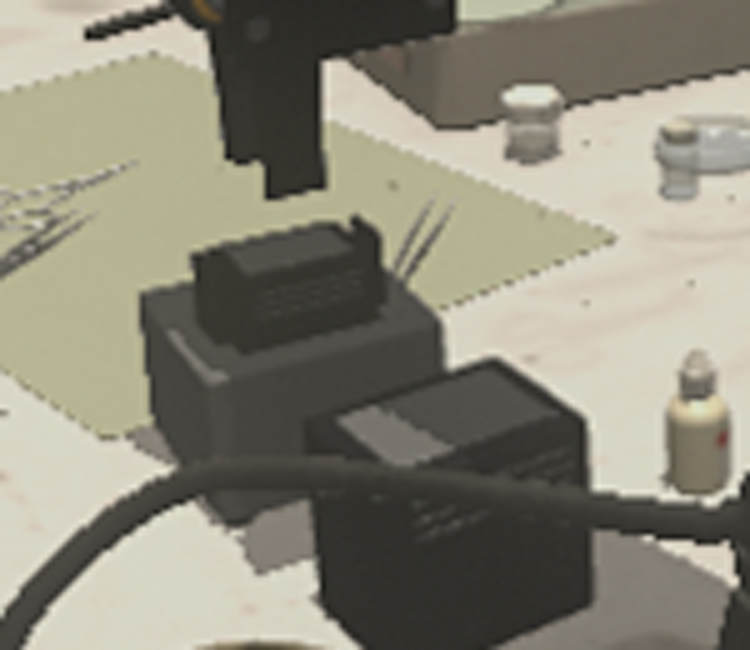

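>>> move_arm([
  {"tx": 0, "ty": 0, "tz": 0, "ax": 0, "ay": 0, "az": 0, "gripper": 1},
  {"tx": 0, "ty": 0, "tz": 0, "ax": 0, "ay": 0, "az": 0, "gripper": 1},
  {"tx": 0, "ty": 0, "tz": 0, "ax": 0, "ay": 0, "az": 0, "gripper": 1},
  {"tx": 0, "ty": 0, "tz": 0, "ax": 0, "ay": 0, "az": 0, "gripper": 1},
  {"tx": 0, "ty": 0, "tz": 0, "ax": 0, "ay": 0, "az": 0, "gripper": 1},
])

```text
time: 4.62
eef_pos: [571.5, 164.8, 299.8]
orientation: [0.0, 0.715, 0.699, 0.0]
ft_force: [0.1, 0.0, -0.2]
gripper_width: 67.1
```

>>> move_arm([
  {"tx": 0, "ty": 0, "tz": -0.05, "ax": 0, "ay": 0, "az": 0, "gripper": 1},
  {"tx": 0, "ty": 0, "tz": -0.1, "ax": 0, "ay": 0, "az": 0, "gripper": 1},
  {"tx": 0, "ty": 0, "tz": -0.14, "ax": 0, "ay": 0, "az": 0, "gripper": 1},
  {"tx": 0, "ty": 0, "tz": -0.165, "ax": 0, "ay": 0, "az": 0, "gripper": 1},
  {"tx": 0, "ty": 0, "tz": -0.175, "ax": 0, "ay": 0, "az": 0, "gripper": 1},
])

```text
time: 5.03
eef_pos: [571.0, 164.7, 245.8]
orientation: [-0.0, 0.715, 0.699, -0.001]
ft_force: [-0.2, -0.6, -0.8]
gripper_width: 86.0
```

>>> move_arm([
  {"tx": 0, "ty": 0, "tz": 0, "ax": 0, "ay": 0, "az": 0, "gripper": 0.3},
  {"tx": 0, "ty": 0, "tz": 0, "ax": 0, "ay": 0, "az": 0, "gripper": 0.3},
  {"tx": 0, "ty": 0, "tz": 0, "ax": 0, "ay": 0, "az": 0, "gripper": 0.1},
  {"tx": 0, "ty": 0, "tz": 0, "ax": 0, "ay": 0, "az": 0, "gripper": 0.1},
  {"tx": 0, "ty": 0, "tz": 0, "ax": 0, "ay": 0, "az": 0, "gripper": 0.1},
], force=12)

```text
time: 5.45
eef_pos: [571.7, 164.9, 247.9]
orientation: [0.0, 0.715, 0.699, 0.001]
ft_force: [-0.5, -0.3, 0.7]
gripper_width: 61.5
```

Run:
```python
from h import *
s=shot('wrist','w4'); shot('scene','s4');o=get_obs(); print(o['time'],o['eef_pos'],o['orientation'],o['ft_force'],o['gripper_width'])
crop('s4',150,180,300,310,5,'s4c')
```

```text
5.55 [571.64674585 164.82841917 247.70549367] [1.29249346e-04 7.15314120e-01 6.98802961e-01 3.38241124e-04] [ 0.2091738   0.29538409 -0.22616601] 53.944774830359975
```

View pics/s4c.png

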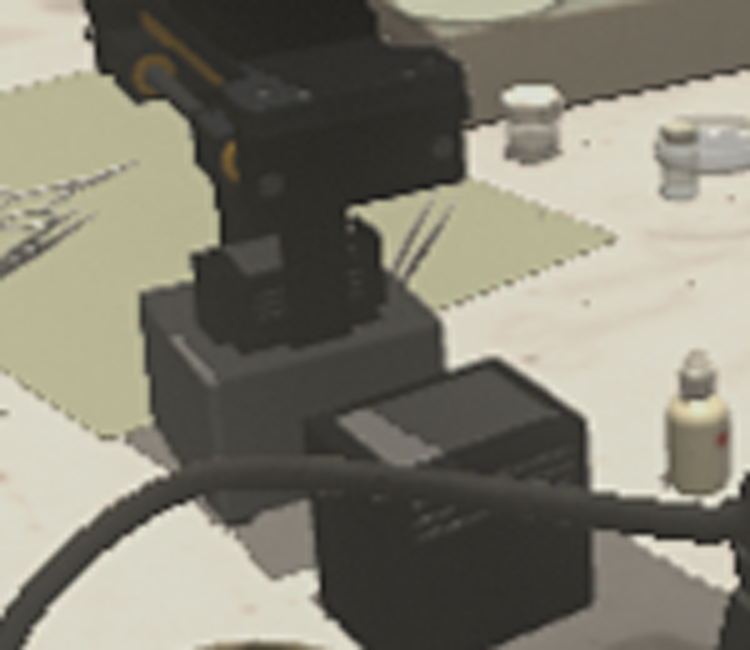

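View pics/w4.png

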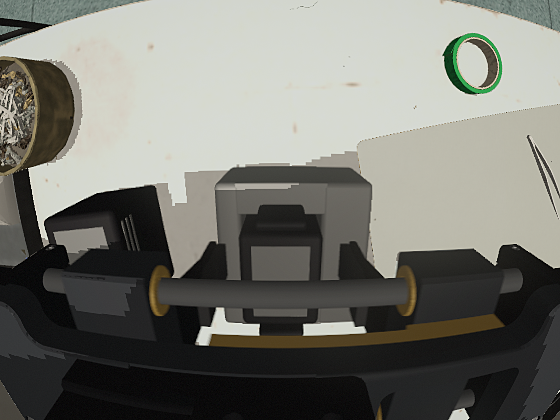

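>>> move_arm([
  {"tx": 0, "ty": 0, "tz": 0, "ax": 0, "ay": 0, "az": 0, "gripper": -0.3},
  {"tx": 0, "ty": 0, "tz": 0, "ax": 0, "ay": 0, "az": 0, "gripper": -0.3},
  {"tx": 0, "ty": 0, "tz": 0, "ax": 0, "ay": 0, "az": 0, "gripper": -0.3},
  {"tx": 0, "ty": 0, "tz": 0, "ax": 0, "ay": 0, "az": 0, "gripper": -0.3},
  {"tx": 0, "ty": 0, "tz": 0, "ax": 0, "ay": 0, "az": 0, "gripper": -0.3},
], force=15)

```text
time: 5.97
eef_pos: [571.5, 164.8, 247.4]
orientation: [0.0, 0.715, 0.699, 0.0]
ft_force: [-1.4, 0.3, 1.9]
gripper_width: 40.1
```

>>> move_arm([
  {"tx": 0, "ty": 0, "tz": 0, "ax": 0, "ay": 0, "az": 0, "gripper": -0.5},
  {"tx": 0, "ty": 0, "tz": 0, "ax": 0, "ay": 0, "az": 0, "gripper": -0.5},
  {"tx": 0, "ty": 0, "tz": 0.01, "ax": 0, "ay": 0, "az": 0, "gripper": -0.5},
  {"tx": 0, "ty": 0, "tz": 0.04, "ax": 0, "ay": 0, "az": 0, "gripper": -0.5},
  {"tx": 0, "ty": 0, "tz": 0.08, "ax": 0, "ay": 0, "az": 0, "gripper": -0.5},
], force=15)

```text
time: 6.38
eef_pos: [571.1, 164.7, 271.0]
orientation: [-0.0, 0.715, 0.699, -0.001]
ft_force: [0.1, 0.0, -0.7]
gripper_width: 39.9
```

Run:
```python
from h import *
s=shot('wrist','w5'); shot('scene','s5');o=get_obs(); print(o['time'],o['eef_pos'],o['orientation'],o['ft_force'],o['gripper_width'])
crop('s5',150,180,300,310,5,'s5c')
```

```text
6.4833 [572.62914926 164.95368429 274.13915451] [0.00095078 0.71535804 0.69875399 0.00220038] [-0.21069937 -0.43329281 -0.95324072] 39.73846881093293
```

View pics/s5c.png

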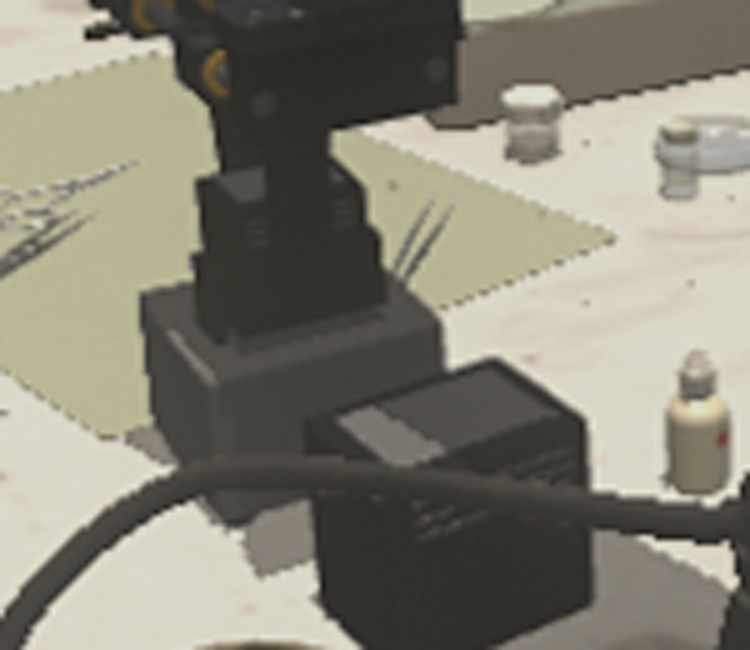

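View pics/w5.png

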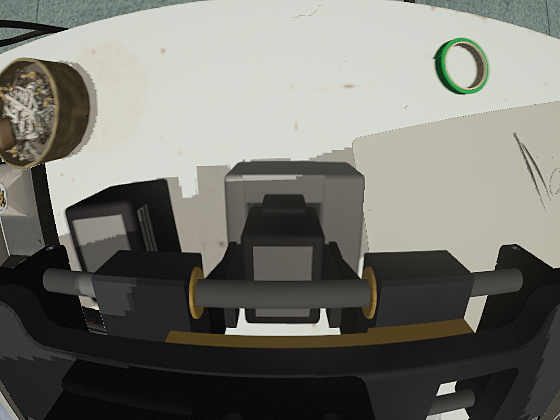

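>>> move_arm([
  {"tx": 0, "ty": 0, "tz": 0.1, "ax": 0, "ay": 0, "az": 0, "gripper": -0.5},
  {"tx": 0, "ty": 0, "tz": 0.2, "ax": 0, "ay": 0, "az": 0, "gripper": -0.5},
  {"tx": 0.01, "ty": -0.1, "tz": 0.24, "ax": 0, "ay": 0, "az": 0, "gripper": -0.5},
  {"tx": 0.02, "ty": -0.2, "tz": 0.24, "ax": 0, "ay": 0, "az": 0, "gripper": -0.5},
  {"tx": 0.03, "ty": -0.3, "tz": 0.24, "ax": 0, "ay": 0, "az": 0, "gripper": -0.5},
])

```text
time: 6.9
eef_pos: [581.0, 74.2, 345.3]
orientation: [0.001, 0.715, 0.699, 0.002]
ft_force: [0.9, -0.2, -0.8]
gripper_width: 40.1
```

Run:
```python
from h import *
s=load('top0')
cam=np.array(s['pose'])[:3,3]
P=lambda u,v,z: onz(s,280+u/7-.4,180+v/7-.4,z)[:2]
def Q(pts,z):
    w=np.array([P(a,b,z) for a,b in pts]); print(np.round(w,1).tolist(),'c',np.round(w.mean(0),1)); n=len(w)
    print([ (round(float(np.linalg.norm(w[(i+1)%n]-w[i])),1), round(float(np.degrees(np.arctan2(*(w[(i+1)%n]-w[i])[::-1]))),1)) for i in range(n)])
Q([(378,213),(595,178),(645,430),(432,470)],10)   # base corners
Q([(413,229),(582,195),(628,415),(457,449)],10) # screws
s2=np.array([onz(s,311,158,37),onz(s,296,118,37),onz(s,247,258,55)]);print(s2.round(0))
```

```text
[[591.6, -144.5], [605.1, -215.2], [524.0, -232.3], [509.3, -163.4]] c [ 557.5 -188.8]
[(71.9, -79.1), (82.9, -168.0), (70.5, 102.0), (84.4, 12.9)]
[[586.7, -156.0], [599.5, -211.0], [528.7, -226.7], [516.3, -171.4]] c [ 557.8 -191.3]
[(56.4, -77.0), (72.5, -167.4), (56.7, 102.7), (72.1, 12.3)]
[[703. -88.  37.]
 [792. -52.  37.]
 [481.  45.  55.]]
```

>>> move_arm([
  {"tx": 0.03, "ty": -0.12, "tz": 0, "ax": 0, "ay": 0, "az": 0.038, "gripper": -0.5},
  {"tx": 0.03, "ty": -0.25, "tz": -0.04, "ax": 0, "ay": 0, "az": 0.075, "gripper": -0.5},
  {"tx": 0.03, "ty": -0.25, "tz": -0.12, "ax": 0, "ay": 0, "az": 0.075, "gripper": -0.5},
  {"tx": 0.03, "ty": -0.25, "tz": -0.22, "ax": 0, "ay": 0, "az": 0.075, "gripper": -0.5},
  {"tx": 0.03, "ty": -0.25, "tz": -0.3, "ax": 0, "ay": 0, "az": 0.075, "gripper": -0.5},
])

```text
time: 7.32
eef_pos: [589.3, -1.6, 252.4]
orientation: [0.0, 0.629, 0.777, 0.0]
ft_force: [0.2, 0.3, -0.8]
gripper_width: 40.0
```

>>> move_arm([
  {"tx": 0, "ty": 0, "tz": -0.05, "ax": 0, "ay": 0, "az": 0, "gripper": -0.5},
  {"tx": 0, "ty": 0, "tz": -0.08, "ax": 0, "ay": 0, "az": 0, "gripper": -0.5},
  {"tx": 0, "ty": 0, "tz": -0.11, "ax": 0, "ay": 0, "az": 0, "gripper": -0.5},
  {"tx": 0, "ty": 0, "tz": -0.125, "ax": 0, "ay": 0, "az": 0, "gripper": -0.5},
  {"tx": 0, "ty": 0, "tz": -0.125, "ax": 0, "ay": 0, "az": 0, "gripper": -0.5},
])

```text
time: 7.73
eef_pos: [589.5, -0.1, 215.5]
orientation: [-0.0, 0.628, 0.778, -0.0]
ft_force: [-0.4, 0.7, -1.0]
gripper_width: 40.1
```

Run:
```python
from h import *
s=shot('scene','s6');o=get_obs(); print(o['time'],o['eef_pos'],o['orientation'],o['ft_force'],o['gripper_width'],o['joints'])
shot('top','t6');crop('s6',200,150,360,280,5,'s6c'); crop('t6',160,120,400,300,3,'t6c')
```

```text
7.7833 [ 5.89771622e+02 -1.58676749e-01  2.16197782e+02] [2.66075257e-04 6.28165220e-01 7.78079911e-01 1.95246914e-04] [ 0.48143995 -0.21645141 -0.86585522] 39.9038636647667 [-0.41169881  0.37731898  0.4372497   1.81940949 -0.18829185  0.98506859
  0.31548414]
```

View pics/s6c.png

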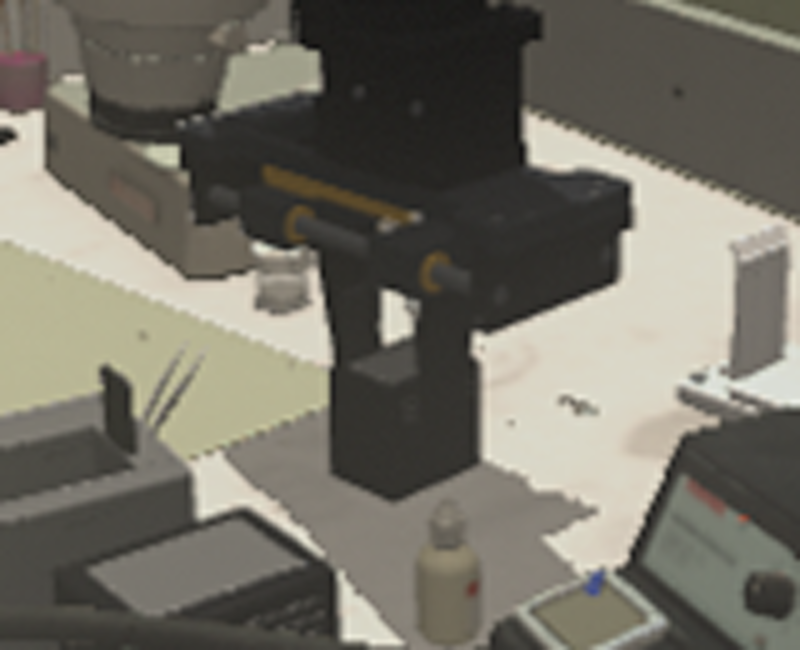

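View pics/t6c.png

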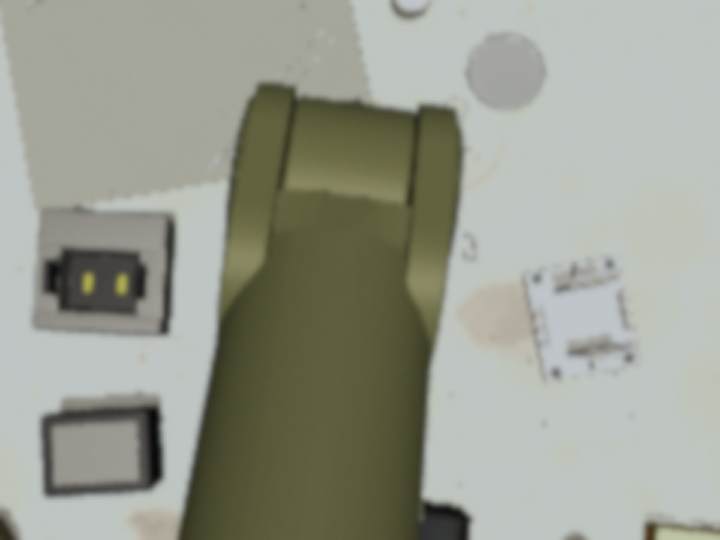

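>>> move_arm([
  {"tx": 0, "ty": 0, "tz": -0.008, "ax": 0, "ay": 0, "az": 0, "gripper": -0.5},
  {"tx": 0, "ty": 0, "tz": -0.013, "ax": 0, "ay": 0, "az": 0, "gripper": -0.5},
  {"tx": 0, "ty": 0, "tz": -0.016, "ax": 0, "ay": 0, "az": 0, "gripper": -0.5},
  {"tx": 0, "ty": 0, "tz": -0.018, "ax": 0, "ay": 0, "az": 0, "gripper": -0.5},
  {"tx": 0, "ty": 0, "tz": -0.018, "ax": 0, "ay": 0, "az": 0, "gripper": -0.5},
])

```text
time: 8.25
eef_pos: [589.5, -0.2, 210.4]
orientation: [0.0, 0.628, 0.778, 0.0]
ft_force: [0.4, 0.1, -1.6]
gripper_width: 39.9
```

>>> move_arm([
  {"tx": 0, "ty": 0, "tz": -0.004, "ax": 0, "ay": 0, "az": 0, "gripper": -0.5},
  {"tx": 0, "ty": 0, "tz": -0.004, "ax": 0, "ay": 0, "az": 0, "gripper": -0.5},
  {"tx": 0, "ty": 0, "tz": -0.004, "ax": 0, "ay": 0, "az": 0, "gripper": -0.5},
])

```text
time: 8.5
eef_pos: [589.6, -0.3, 210.4]
orientation: [-0.0, 0.628, 0.778, 0.0]
ft_force: [-3.3, 0.4, 6.0]
gripper_width: 39.7
```

Run:
```python
from h import *
s=shot('scene','s7');o=get_obs(); print(o['time'],o['eef_pos'],o['ft_force'])
crop('s7',250,215,330,265,9,'s7c')
```

```text
8.55 [ 5.89617780e+02 -2.47533866e-01  2.10336612e+02] [-2.73369731  0.78194946  6.47725943]
```

View pics/s7c.png

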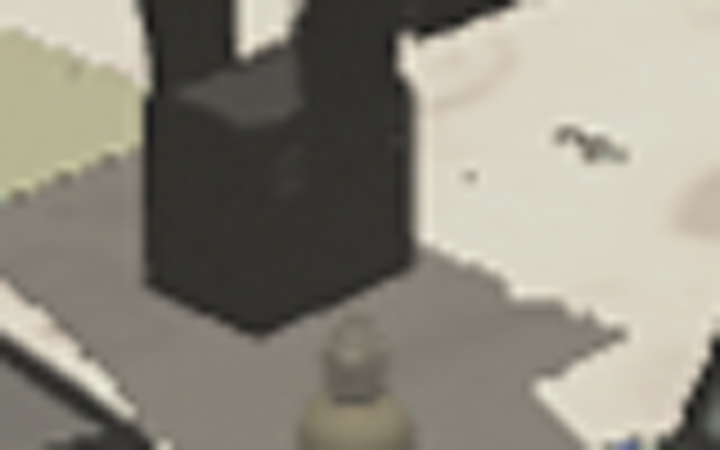

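>>> move_arm([
  {"tx": 0, "ty": 0, "tz": 0.003, "ax": 0, "ay": 0, "az": 0, "gripper": -0.5},
  {"tx": 0, "ty": 0, "tz": 0.003, "ax": 0, "ay": 0, "az": 0, "gripper": 1},
  {"tx": 0, "ty": 0, "tz": 0.003, "ax": 0, "ay": 0, "az": 0, "gripper": 1},
  {"tx": 0, "ty": 0, "tz": 0.003, "ax": 0, "ay": 0, "az": 0, "gripper": 1},
  {"tx": 0, "ty": 0, "tz": 0.003, "ax": 0, "ay": 0, "az": 0, "gripper": 1},
])

```text
time: 8.97
eef_pos: [589.5, -0.2, 210.0]
orientation: [0.0, 0.628, 0.778, 0.0]
ft_force: [0.9, 0.0, 0.2]
gripper_width: 59.2
```

>>> move_arm([
  {"tx": 0, "ty": 0, "tz": 0, "ax": 0, "ay": 0, "az": 0, "gripper": 1},
  {"tx": 0, "ty": 0, "tz": 0, "ax": 0, "ay": 0, "az": 0, "gripper": 1},
  {"tx": 0, "ty": 0, "tz": 0, "ax": 0, "ay": 0, "az": 0, "gripper": 1},
  {"tx": 0, "ty": 0, "tz": 0, "ax": 0, "ay": 0, "az": 0, "gripper": 1},
  {"tx": 0, "ty": 0, "tz": 0.1, "ax": 0, "ay": 0, "az": 0, "gripper": 1},
])

```text
time: 9.38
eef_pos: [586.9, 0.2, 235.0]
orientation: [-0.004, 0.628, 0.778, -0.004]
ft_force: [-1.0, -0.2, 0.1]
gripper_width: 85.2
```

>>> move_arm([
  {"tx": 0, "ty": 0, "tz": 0.1, "ax": 0, "ay": 0, "az": 0, "gripper": 1},
  {"tx": 0, "ty": 0, "tz": 0.2, "ax": 0, "ay": 0, "az": 0, "gripper": 1},
  {"tx": 0, "ty": 0, "tz": 0.3, "ax": 0, "ay": 0, "az": 0, "gripper": 1},
  {"tx": 0, "ty": 0, "tz": 0.4, "ax": 0, "ay": 0, "az": 0, "gripper": 1},
  {"tx": 0, "ty": 0, "tz": 0.4, "ax": 0, "ay": 0, "az": 0, "gripper": 1},
])

```text
time: 9.8
eef_pos: [591.3, -0.7, 367.0]
orientation: [0.004, 0.628, 0.778, 0.004]
ft_force: [1.1, -0.3, 0.4]
gripper_width: 86.9
```

Run:
```python
from h import *
s=shot('scene','s8');o=get_obs(); print(o['time'],o['eef_pos'],o['orientation'],o['ft_force'],o['gripper_width'],o['joints'])
shot('wrist','w8');crop('s8',200,150,360,280,5,'s8c')
```

```text
9.85 [ 5.90612818e+02 -4.83649478e-01  3.63971590e+02] [0.00249097 0.6282519  0.77800106 0.00277374] [ 0.49107071 -0.55141225 -0.6962859 ] 87.07532048641852 [-0.4484403   0.22556747  0.4694399   1.6796429  -0.10799506  1.25443299
  0.25586781]
```

View pics/s8c.png

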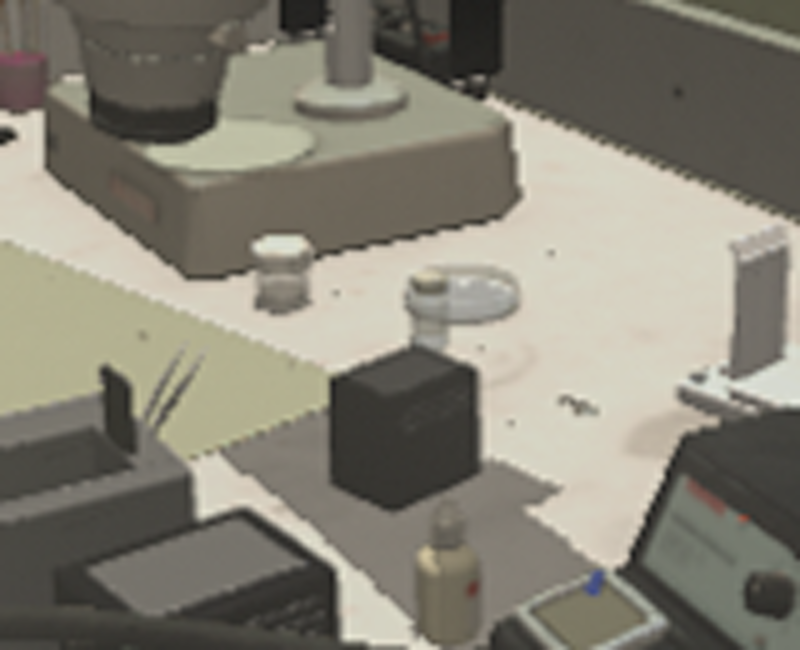

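View pics/w8.png

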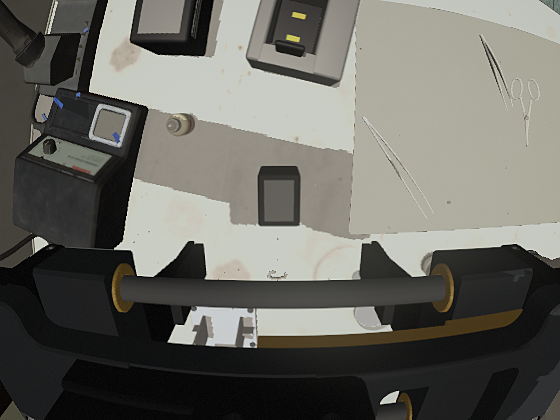

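Run:
```python
from h import *
s=load('w8'); g=cv2.cvtColor(cv2.imread('pics/w8.png'),cv2.COLOR_BGR2GRAY)
a,b,c,d=255,162,305,230
sub=g[b:d,a:c]; m=((sub>75)&(sub<115)).astype(np.uint8)
print(sub[8:60:6])
cs,_=cv2.findContours((sub<72).astype(np.uint8),cv2.RETR_CCOMP,cv2.CHAIN_APPROX_NONE)
for cn in cs:
    if cv2.contourArea(cn)>300:
        r=cv2.minAreaRect(cn); bx=cv2.boxPoints(r)+[a,b]
        w=np.array([onz(s,u,v,50,True)[:2] for u,v in bx]); print(bx.round(1).tolist(),w.round(1).tolist(),w.mean(0).round(1)); e=w[1:]-w[:-1]; print(np.linalg.norm(e,axis=1).round(1),np.degrees(np.arctan2(e[:,1],e[:,0])).round(1))
crop('w8',240,155,320,235,8,'w8c')
```

```text
[[144 144 147 155 110  30  39  41  42  43  42  41  43  42  42  45  43  41
   44  42  43  43  41  42  42  42  43  42  44  42  44  43  43  44  43  43
   44  43  45  43  43  40  39  81 138 141 138 137 138 138]
 [145 152 111  30  46  52  53  52  53  52  52  52  52  51  53  51  51  53
   52  53  53  53  53  54  53  52  53  53  53  54  53  54  53  55  53  54
   54  55  55  55  55  55  55  48  48  93 140 140 137 138]
 [146 152 112  32  46  52  50  48  56  99  99  97  97  97  97  97  97  98
   97  97  97  96  97  97  98  98  97  97  98  98  98  97  98  97  99  98
   99  98  94  69  50  55  53  47  47  94 142 142 140 142]
 [144 151 118  32  46  50  51  50  55  91  99  97  95  97  96  96  97  96
   96  97  97  97  97  96  96  97  97  97  97  98  97  98  97  97  96  97
   98  98  92  58  51  53  54  47  49 103 146 142 141 140]
 [144 149 128  37  45  52  52  52  55  88  99  96  97  96  97  97  96  96
   97  97  96  97  96  97  96  96  97  97  99  97  98  97  97  97  98  96
   98  99  91  61  50  54  53  47  52 113 147 141 140 140]
 [145 147 130  44  46  54  53  50  56  94  99  96  96  96  96  97
[... 437 characters left out ...]
 98  99  98  98  97  98  98  98  98  99  98  98  98  98  98
   99 100  86  53  56  55  56  48  67 130 146 142 143 143]
 [144 147 149  76  47  55  57  57  56  81 102  99  99  99  99  99  98  99
   99  99  98  98  99  99  99  99  99  99  98  99  99  98  99  99 100  99
  100  99  85  57  56  58  55  50  73 131 144 143 142 143]]
[[258.0, 166.0], [299.0, 166.0], [299.0, 225.0], [258.0, 225.0]] [[565.1, 27.8], [601.7, 35.6], [614.4, -19.8], [576.0, -28.0]] [589.3   3.9]
[37.4 56.8 39.2] [  12.1  -77.1 -167.9]
[[263.0, 179.0], [295.0, 179.0], [295.0, 222.0], [263.0, 222.0]] [[572.0, 16.9], [600.7, 23.0], [610.0, -17.6], [580.1, -24.0]] [ 5.907e+02 -4.000e-01]
[29.4 41.6 30.5] [  12.1  -77.2 -167.9]
```

View pics/w8c.png

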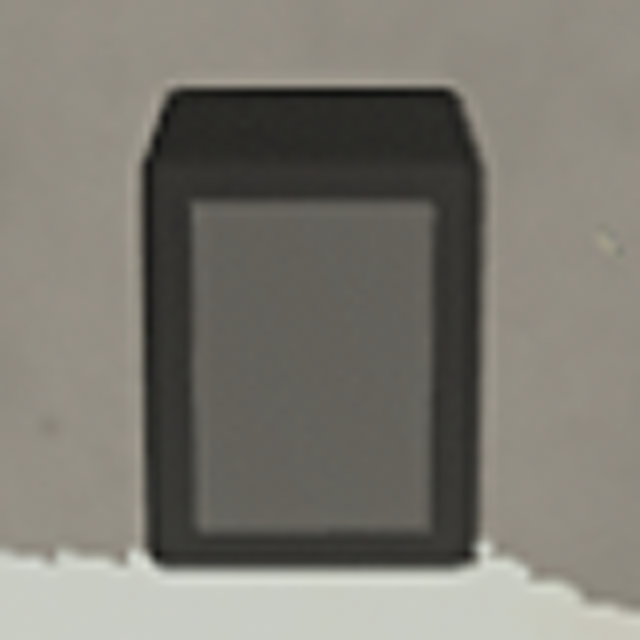

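>>> move_arm([
  {"tx": 0, "ty": 0, "tz": 0, "ax": 0, "ay": 0, "az": -0.19, "gripper": 1},
  {"tx": 0, "ty": 0, "tz": 0, "ax": 0, "ay": 0, "az": -0.19, "gripper": 1},
  {"tx": 0, "ty": 0, "tz": 0, "ax": 0, "ay": 0, "az": -0.19, "gripper": 1},
  {"tx": 0, "ty": 0, "tz": 0, "ax": 0, "ay": 0, "az": -0.19, "gripper": 1},
  {"tx": 0, "ty": 0, "tz": 0, "ax": 0, "ay": 0, "az": -0.19, "gripper": 1},
])

```text
time: 10.32
eef_pos: [588.9, -0.1, 358.0]
orientation: [-0.001, 0.831, 0.556, -0.002]
ft_force: [-0.9, -0.7, -0.9]
gripper_width: 87.0
```

>>> move_arm([
  {"tx": 0, "ty": 0, "tz": 0, "ax": 0, "ay": 0, "az": -0.19, "gripper": 1},
  {"tx": 0, "ty": 0, "tz": 0, "ax": 0, "ay": 0, "az": -0.19, "gripper": 1},
  {"tx": 0, "ty": 0, "tz": 0, "ax": 0, "ay": 0, "az": -0.19, "gripper": 1},
  {"tx": 0, "ty": 0, "tz": 0, "ax": 0, "ay": 0, "az": -0.19, "gripper": 1},
  {"tx": 0, "ty": 0, "tz": 0, "ax": 0, "ay": 0, "az": -0.19, "gripper": 1},
])

```text
time: 10.73
eef_pos: [588.9, -0.1, 358.0]
orientation: [-0.0, 0.958, 0.287, -0.002]
ft_force: [-0.1, -0.2, -0.8]
gripper_width: 87.4
```

>>> move_arm([
  {"tx": 0, "ty": 0, "tz": 0, "ax": 0, "ay": 0, "az": -0.12, "gripper": 1},
  {"tx": 0, "ty": 0, "tz": 0, "ax": 0, "ay": 0, "az": -0.12, "gripper": 1},
  {"tx": 0, "ty": 0, "tz": 0, "ax": 0, "ay": 0, "az": -0.12, "gripper": 1},
  {"tx": 0, "ty": 0, "tz": 0, "ax": 0, "ay": 0, "az": -0.12, "gripper": 1},
  {"tx": 0, "ty": 0, "tz": 0, "ax": 0, "ay": 0, "az": -0.12, "gripper": 1},
])

```text
time: 11.15
eef_pos: [589.1, 0.0, 358.6]
orientation: [0.0, 0.994, 0.108, -0.001]
ft_force: [0.3, 0.3, 0.2]
gripper_width: 87.0
```

Run:
```python
from h import *
from scipy.spatial.transform import Rotation as R
s=shot('wrist','w9');o=get_obs(); print(o['time'],o['eef_pos'],o['ft_force'],o['gripper_width'],o['joints'])
q=o['orientation'];M=R.from_quat([q[1],q[2],q[3],q[0]]).as_matrix();print(np.round(M,4),np.degrees(np.arctan2(M[1,1],M[0,1])))
```

```text
11.2 [ 5.89176199e+02 -4.06077499e-02  3.58925605e+02] [-0.67268346 -0.37741693  0.34695115] 87.29745760716737 [-0.60856689  0.250264    0.66105208  1.69044349 -0.15989701  1.25783761
 -1.26790723]
[[ 9.768e-01  2.141e-01 -2.000e-03]
 [ 2.141e-01 -9.768e-01 -5.000e-04]
 [-2.100e-03  1.000e-04 -1.000e+00]] -77.63769578147894
```

View pics/w9.png

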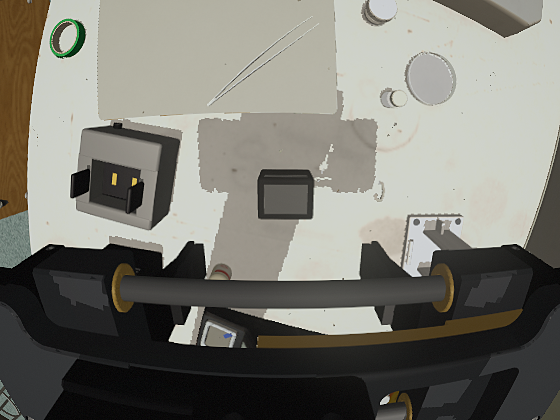

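>>> move_arm([
  {"tx": 0, "ty": 0, "tz": -0.13, "ax": 0, "ay": 0, "az": 0, "gripper": 1},
  {"tx": 0, "ty": 0, "tz": -0.26, "ax": 0, "ay": 0, "az": 0, "gripper": 1},
  {"tx": 0, "ty": 0, "tz": -0.36, "ax": 0, "ay": 0, "az": 0, "gripper": 1},
  {"tx": 0, "ty": 0, "tz": -0.43, "ax": 0, "ay": 0, "az": 0, "gripper": 1},
  {"tx": 0, "ty": 0, "tz": -0.43, "ax": 0, "ay": 0, "az": 0, "gripper": 1},
])

```text
time: 11.62
eef_pos: [586.9, 0.1, 225.7]
orientation: [0.0, 0.994, 0.107, -0.005]
ft_force: [0.0, -0.4, -0.3]
gripper_width: 87.0
```

Run:
```python
from h import *
s=shot('wrist','w10');o=get_obs(); print(o['time'],o['eef_pos'],o['ft_force'],o['gripper_width'])
```

```text
11.6667 [ 5.88164579e+02 -1.51108582e-01  2.28548713e+02] [0.53492766 0.15953755 1.00203659] 86.8507909187711
```

View pics/w10.png

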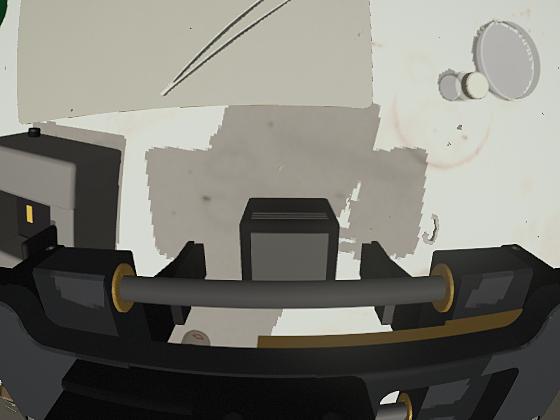

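>>> move_arm([
  {"tx": 0, "ty": 0, "tz": -0.04, "ax": 0, "ay": 0, "az": 0, "gripper": 1},
  {"tx": 0, "ty": 0, "tz": -0.08, "ax": 0, "ay": 0, "az": 0, "gripper": 1},
  {"tx": 0, "ty": 0, "tz": -0.097, "ax": 0, "ay": 0, "az": 0, "gripper": 1},
  {"tx": 0, "ty": 0, "tz": -0.097, "ax": 0, "ay": 0, "az": 0, "gripper": 0},
  {"tx": 0, "ty": 0, "tz": -0.097, "ax": 0, "ay": 0, "az": 0, "gripper": 0},
])

```text
time: 12.08
eef_pos: [589.6, -0.2, 202.1]
orientation: [0.0, 0.994, 0.106, 0.0]
ft_force: [0.7, -0.2, -0.0]
gripper_width: 80.2
```

>>> move_arm([
  {"tx": 0, "ty": 0, "tz": 0, "ax": 0, "ay": 0, "az": 0, "gripper": -0.2},
  {"tx": 0, "ty": 0, "tz": 0, "ax": 0, "ay": 0, "az": 0, "gripper": -0.2},
  {"tx": 0, "ty": 0, "tz": 0, "ax": 0, "ay": 0, "az": 0, "gripper": -0.2},
  {"tx": 0, "ty": 0, "tz": 0, "ax": 0, "ay": 0, "az": 0, "gripper": -0.2},
  {"tx": 0, "ty": 0, "tz": 0, "ax": 0, "ay": 0, "az": 0, "gripper": -0.2},
])

```text
time: 12.5
eef_pos: [589.7, -0.3, 202.4]
orientation: [0.0, 0.994, 0.106, 0.0]
ft_force: [0.6, 0.3, 0.6]
gripper_width: 51.8
```

>>> move_arm([
  {"tx": 0, "ty": 0, "tz": 0, "ax": 0, "ay": 0, "az": 0, "gripper": -0.2},
  {"tx": 0, "ty": 0, "tz": 0, "ax": 0, "ay": 0, "az": 0, "gripper": -0.2},
])

```text
time: 12.67
eef_pos: [589.7, -0.4, 202.4]
orientation: [0.0, 0.994, 0.106, 0.0]
ft_force: [-1.2, 0.4, 3.5]
gripper_width: 51.9
```

>>> move_arm([
  {"tx": 0, "ty": 0, "tz": 0.05, "ax": 0, "ay": 0, "az": 0, "gripper": -0.2},
  {"tx": 0, "ty": 0, "tz": 0.15, "ax": 0, "ay": 0, "az": 0, "gripper": -0.2},
  {"tx": 0, "ty": 0, "tz": 0.28, "ax": 0, "ay": 0, "az": 0, "gripper": -0.2},
  {"tx": 0, "ty": 0, "tz": 0.4, "ax": 0, "ay": 0, "az": 0, "gripper": -0.2},
  {"tx": 0, "ty": 0, "tz": 0.5, "ax": 0, "ay": 0, "az": 0, "gripper": -0.2},
], force=15)

```text
time: 13.08
eef_pos: [589.5, -0.4, 354.2]
orientation: [-0.0, 0.994, 0.106, 0.001]
ft_force: [0.3, 0.2, -0.7]
gripper_width: 51.9
```

>>> move_arm([
  {"tx": -0.06, "ty": -0.12, "tz": 0, "ax": 0, "ay": 0, "az": 0, "gripper": -0.2},
  {"tx": -0.12, "ty": -0.24, "tz": 0, "ax": 0, "ay": 0, "az": 0, "gripper": -0.2},
  {"tx": -0.18, "ty": -0.36, "tz": 0, "ax": 0, "ay": 0, "az": 0, "gripper": -0.2},
  {"tx": -0.24, "ty": -0.48, "tz": 0, "ax": 0, "ay": 0, "az": 0, "gripper": -0.2},
  {"tx": -0.3, "ty": -0.6, "tz": 0, "ax": 0, "ay": 0, "az": 0, "gripper": -0.2},
])

```text
time: 13.5
eef_pos: [498.1, -181.5, 351.8]
orientation: [-0.0, 0.994, 0.106, 0.0]
ft_force: [0.9, -0.3, -1.5]
gripper_width: 51.9
```

>>> move_arm([
  {"tx": 0, "ty": 0, "tz": 0, "ax": 0, "ay": 0, "az": 0, "gripper": -0.2},
  {"tx": 0, "ty": 0, "tz": 0, "ax": 0, "ay": 0, "az": 0, "gripper": -0.2},
  {"tx": 0, "ty": 0, "tz": 0, "ax": 0, "ay": 0, "az": 0, "gripper": -0.2},
])

```text
time: 13.75
eef_pos: [499.5, -179.8, 351.8]
orientation: [-0.001, 0.994, 0.106, 0.0]
ft_force: [0.2, 0.0, -1.2]
gripper_width: 51.8
```

Run:
```python
from h import *
s=shot('wrist','w11');o=get_obs(); print(o['time'],o['eef_pos'],o['orientation'],o['ft_force'],o['gripper_width'],o['joints'])
```

```text
13.8 [ 499.95100351 -178.97762344  351.71876005] [-3.54822203e-04  9.94288898e-01  1.06721382e-01 -8.94804834e-05] [ 0.55613165  1.32087667 -1.45959204] 52.138351331301855 [-0.43732476  0.11700776  0.78842129  1.84110787 -0.08889133  1.21956265
 -0.97858607]
```

View pics/w11.png

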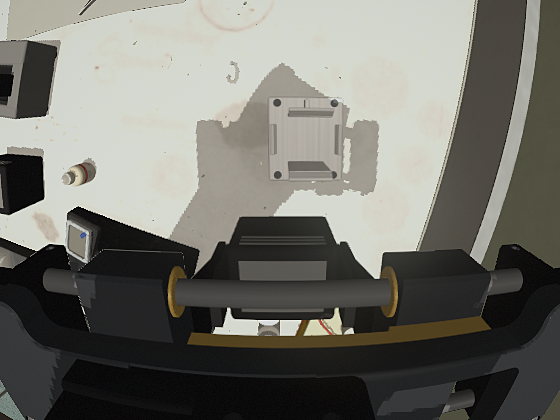

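Run:
```python
from h import *
crop('w11',258,85,358,190,7,'w11c')
```

```text
(no output)
```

View pics/w11c.png

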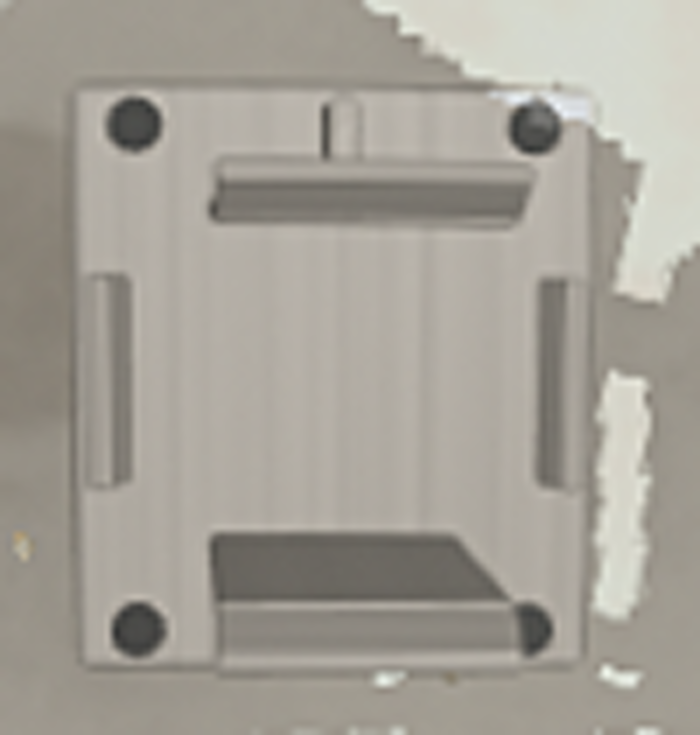

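Run:
```python
from h import *
s=load('w11')
P=lambda a,b,z=10: onz(s,258+a/7-.4,85+b/7-.4,z,True)[:2]
def Q(nm,pts,z):
    w=np.array([P(a,b,z) for a,b in pts]); print(nm,np.round(w,1).tolist(),'c',np.round(w.mean(0),1)); n=len(w)
    print([ (round(float(np.linalg.norm(w[(i+1)%n]-w[i])),1), round(float(np.degrees(np.arctan2(*(w[(i+1)%n]-w[i])[::-1]))),1)) for i in range(n)])
Q('base',[(75,82),(592,90),(583,665),(81,665)],10)
Q('screw',[(134,124),(534,128),(532,630),(138,630)],10)
Q('floor',[(214,224),(456,226),(456,534),(214,534)],10)
Q('lips',[(131,276),(540,280),(536,486),(131,486)],10)
# held pack label at current pose
g=cv2.cvtColor(cv2.imread('pics/w11.png'),cv2.COLOR_BGR2GRAY)
o=get_obs();print(o['eef_pos'])
for (u,v) in [(238,261),(327,262)]: print(onz(s,u,v,199.3,True))
```

```text
base [[591.3, -144.0], [606.5, -214.6], [525.7, -232.9], [510.0, -161.9]] c [ 558.4 -188.3]
[(72.3, -77.8), (82.9, -167.3), (72.7, 102.4), (83.2, 12.4)]
screw [[587.1, -153.2], [599.2, -207.8], [529.0, -224.3], [516.8, -168.8]] c [ 558.  -188.5]
[(55.9, -77.5), (72.0, -166.8), (56.8, 102.5), (72.1, 12.5)]
floor [[575.7, -167.1], [583.0, -200.2], [540.2, -210.2], [532.6, -176.5]] c [ 557.9 -188.5]
[(33.9, -77.5), (44.0, -166.8), (34.5, 102.6), (44.0, 12.3)]
lips [[566.0, -157.3], [578.3, -213.5], [549.5, -219.8], [536.9, -163.5]] c [ 557.7 -188.5]
[(57.5, -77.7), (29.5, -167.6), (57.7, 102.6), (29.8, 12.0)]
[ 499.95100351 -178.97762344  351.71876005]
[ 508.9943549  -155.61968938  199.3       ]
[ 517.01110266 -194.95341621  199.3       ]
```

Run:
```python
from h import *
from scipy.spatial.transform import Rotation as R
for f,(a,b,c,d) in [('w9',(250,165,325,225))]:
    s=load(f); g=cv2.cvtColor(cv2.imread('pics/%s.png'%f),cv2.COLOR_BGR2GRAY)
    sub=g[b:d,a:c]; cs,h=cv2.findContours((sub<72).astype(np.uint8),cv2.RETR_CCOMP,cv2.CHAIN_APPROX_NONE)
    for i,cn in enumerate(cs):
        if cv2.contourArea(cn)>300:
            r=cv2.minAreaRect(cn); bx=cv2.boxPoints(r)+[a,b]
            w=np.array([onz(s,u,v,50,True)[:2] for u,v in bx]); e=w[1:]-w[:-1]; print(f,h[0][i][3],bx.tolist(),w.mean(0).round(1),np.linalg.norm(e,axis=1).round(1),np.degrees(np.arctan2(e[:,1],e[:,0])).round(1))
    print(s['pose'][:3,3])
# held pack in w11: label edge row scan
g=cv2.cvtColor(cv2.imread('pics/w11.png'),cv2.COLOR_BGR2GRAY)
print(g[270,225:340].tolist()); print(g[250:325,283].tolist())
s=load('w11');print(s['pose'])
o=get_obs();q=o['orientation'];print(R.from_quat([q[1],q[2],q[3],q[0]]).as_matrix().round(4))
crop('w11',205,205,360,330,5,'w11p')
```

```text
w9 -1 [[258.0, 169.0], [313.0, 169.0], [313.0, 218.0], [258.0, 218.0]] [5.957e+02 1.000e-01] [49.4 46.2 51.3] [ -77.5 -166.2  102.4]
w9 0 [[263.0, 184.0], [308.0, 184.0], [308.0, 214.0], [263.0, 214.0]] [590.9  -0.9] [40.8 28.5 41.8] [ -77.6 -166.4  102.4]
[664.5343244   17.96806749 337.82254576]
[25, 26, 24, 26, 28, 30, 32, 32, 30, 31, 31, 31, 30, 37, 71, 92, 88, 88, 87, 88, 87, 87, 88, 88, 88, 87, 88, 87, 89, 88, 88, 88, 89, 88, 88, 88, 87, 88, 88, 88, 88, 88, 89, 88, 88, 88, 88, 88, 88, 89, 88, 88, 89, 88, 88, 88, 88, 89, 88, 89, 87, 88, 90, 88, 88, 89, 88, 89, 89, 89, 89, 89, 88, 89, 90, 89, 90, 89, 90, 90, 89, 90, 90, 89, 89, 89, 90, 90, 89, 90, 91, 90, 91, 90, 90, 91, 91, 91, 91, 92, 98, 50, 40, 40, 42, 44, 42, 43, 43, 43, 44, 43, 42, 40, 40]
[36, 35, 37, 38, 36, 37, 37, 35, 36, 35, 32, 81, 92, 89, 88, 89, 89, 89, 89, 88, 88, 88, 88, 90, 90, 89, 88, 89, 89, 92, 75, 37, 45, 52, 53, 57, 59, 63, 64, 65, 65, 69, 71, 71, 74, 76, 77, 78, 79, 77, 77, 76, 75, 74, 75, 73, 71, 67, 67, 84, 90, 95, 50, 33, 35, 34, 36, 35, 30, 3, 234, 221, 214, 213, 213]
[[ 2.11019409e-01 -9.38390534e-01 -2.73667710e-01  5.75046249e+02]
 [-9.77479574e-01 -2.03186922e-01 -5.69978738e-02 -1.62102615e+02]
 [-2.11943449e-03  2.79532254e-01 -9.60133963e-01  3.31260858e+02]
 [ 0.00000000e+00  0.00000000e+00  0.00000000e+00  1.00000000e+00]]
[[ 9.772e-01  2.122e-01 -3.000e-04]
 [ 2.122e-01 -9.772e-01  7.000e-04]
 [-1.000e-04 -7.000e-04 -1.000e+00]]
```

View pics/w11p.png

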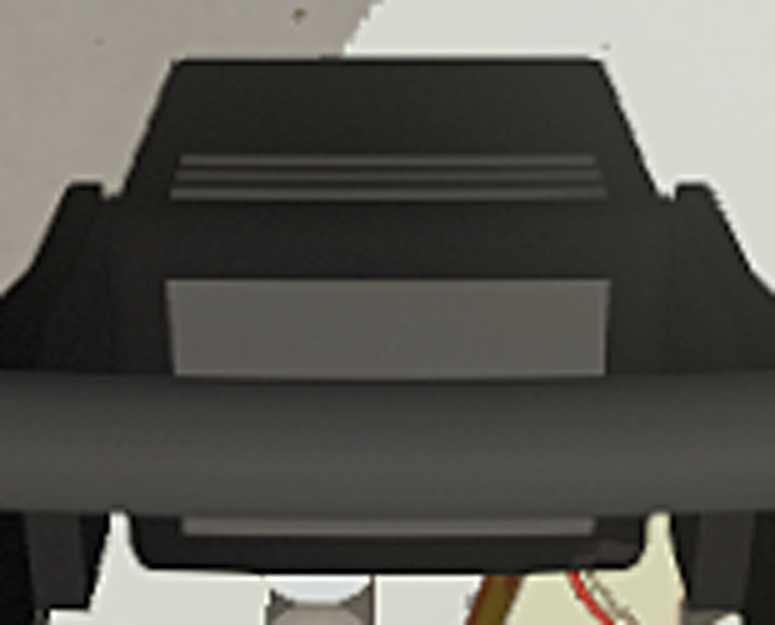

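Run:
```python
from h import *
s=load('w11'); t=np.array([499.95,-178.98]); ex=np.array([.9772,.2122]); ey=np.array([-.2122,.9772])
for z in (198.3,199.3,200.3):
    far=onz(s,283,260.6,z,True)[:2]; near=onz(s,283,312.6,z,True)[:2]; mid=(far+near)/2-t
    l=onz(s,238.7,270,z,True)[:2]; r=onz(s,325.7,270,z,True)[:2]
    print(z,'x off',mid@ex,'len',np.linalg.norm(far-near),'y off',((l+r)/2-t)@ey,np.linalg.norm(l-r))
```

```text
198.3 x off -0.5669749240876183 len 28.49017615019129 y off 0.9989291740331491 39.980162789608606
199.3 x off 0.016147144033388048 len 28.27590123837664 y off 0.9956065969982155 39.679471568504326
200.3 x off 0.5992692121545055 len 28.061626326561985 y off 0.9922840199632504 39.37878034740005
```

>>> move_arm([
  {"tx": 0.08, "ty": -0.015, "tz": 0, "ax": 0, "ay": 0, "az": 0, "gripper": -0.2},
  {"tx": 0.16, "ty": -0.029, "tz": -0.05, "ax": 0, "ay": 0, "az": 0, "gripper": -0.2},
  {"tx": 0.193, "ty": -0.029, "tz": -0.12, "ax": 0, "ay": 0, "az": 0, "gripper": -0.2},
  {"tx": 0.193, "ty": -0.029, "tz": -0.18, "ax": 0, "ay": 0, "az": 0, "gripper": -0.2},
  {"tx": 0.193, "ty": -0.029, "tz": -0.2, "ax": 0, "ay": 0, "az": 0, "gripper": -0.2},
])

```text
time: 14.22
eef_pos: [557.9, -186.1, 288.3]
orientation: [-0.0, 0.994, 0.108, -0.003]
ft_force: [-0.7, 0.3, -0.2]
gripper_width: 51.9
```

>>> move_arm([
  {"tx": 0, "ty": 0, "tz": 0, "ax": 0, "ay": 0, "az": 0, "gripper": -0.2},
  {"tx": 0, "ty": 0, "tz": 0, "ax": 0, "ay": 0, "az": 0, "gripper": -0.2},
  {"tx": 0, "ty": 0, "tz": 0, "ax": 0, "ay": 0, "az": 0, "gripper": -0.2},
  {"tx": 0, "ty": 0, "tz": 0, "ax": 0, "ay": 0, "az": 0, "gripper": -0.2},
  {"tx": 0, "ty": 0, "tz": 0, "ax": 0, "ay": 0, "az": 0, "gripper": -0.2},
])

```text
time: 14.63
eef_pos: [557.6, -189.0, 293.2]
orientation: [0.0, 0.994, 0.106, 0.001]
ft_force: [-0.5, 0.2, -0.7]
gripper_width: 51.9
```

Run:
```python
from h import *
s=shot('wrist','w12');o=get_obs(); print(o['time'],o['eef_pos'],o['orientation'],o['ft_force'],o['gripper_width'])
shot('scene','s12');shot('top','t12')
crop('w12',180,150,400,330,3.5,'w12c'); crop('s12',290,120,410,240,6,'s12c')
```

```text
14.6833 [ 557.56182297 -189.00917232  293.01204184] [3.74186134e-05 9.94373261e-01 1.05929333e-01 8.90790242e-04] [-0.42050454  0.03842741 -0.93128102] 51.634971211362355
```

View pics/w12c.png

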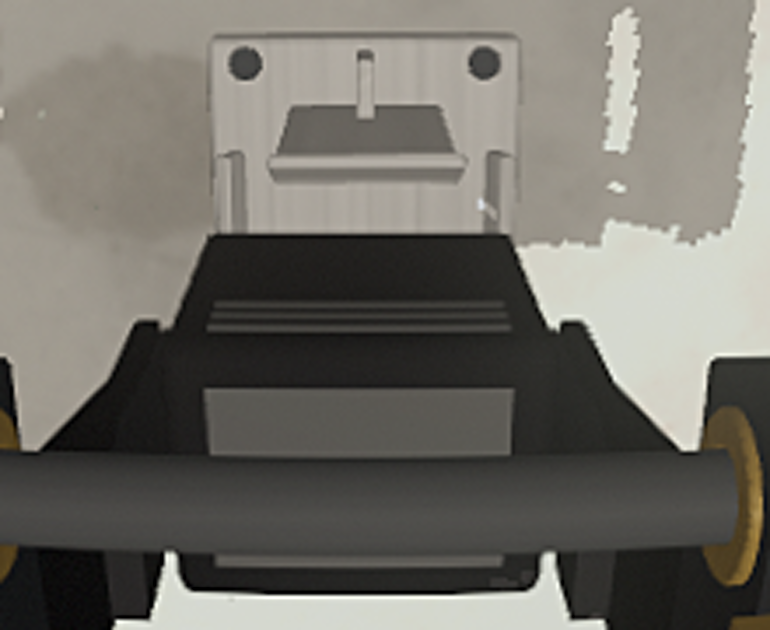

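View pics/s12c.png

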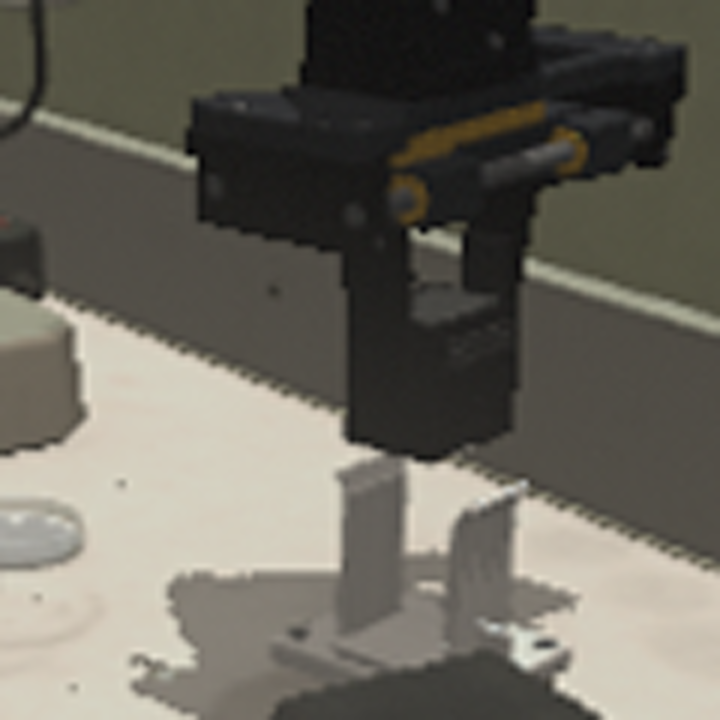

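Run:
```python
from h import *
s=load('w12'); ex=np.array([.9772,.2122]); ey=np.array([-.2122,.9772]); t=np.array([557.6,-189.0])
P=lambda a,b,z: onz(s,180+a/3.5-.35,150+b/3.5-.35,z,True)[:2]
for nm,z,pts in [('packbot far',90.7,[(208,236),(514,236)]),('label',140.7,[(204,390),(514,390)]),('label near',140.7,[(217,567),(502,567)]),('cheek top',75,[(268,160),(466,160)]),('cheek top low',75,[(275,182),(458,182)]),('screws',10,[(245,63),(485,63)]),('basefar',10,[(211,36),(519,36)]),('lips in',10,[(243,232),(484,232)])]:
    w=np.array([P(a,b,z)-t for a,b in pts]); print(nm,'ex',(w@ex).round(1),'ey mid',round(float((w@ey).mean()),2),'wid',np.linalg.norm(w[0]-w[1]).round(1))
```

```text
packbot far ex [19.6 19.6] ey mid 1.21 wid 51.7
label ex [14.7 14.7] ey mid 1.5 wid 39.9
label near ex [-12.9 -12.9] ey mid 1.46 wid 39.6
cheek top ex [28.9 28.9] ey mid 0.12 wid 35.5
cheek top low ex [24.8 24.8] ey mid 0.21 wid 33.0
screws ex [36.3 36.3] ey mid 0.22 wid 56.2
basefar ex [42.8 42.8] ey mid 0.21 wid 71.9
lips in ex [-5.1 -5.1] ey mid 0.57 wid 58.6
```

>>> move_arm([
  {"tx": 0, "ty": -0.002, "tz": -0.02, "ax": 0, "ay": 0, "az": 0, "gripper": -0.2},
  {"tx": 0, "ty": -0.002, "tz": -0.04, "ax": 0, "ay": 0, "az": 0, "gripper": -0.2},
  {"tx": 0, "ty": -0.002, "tz": -0.06, "ax": 0, "ay": 0, "az": 0, "gripper": -0.2},
  {"tx": 0, "ty": -0.002, "tz": -0.075, "ax": 0, "ay": 0, "az": 0, "gripper": -0.2},
  {"tx": 0, "ty": -0.002, "tz": -0.09, "ax": 0, "ay": 0, "az": 0, "gripper": -0.2},
])

```text
time: 15.2
eef_pos: [557.2, -189.4, 264.0]
orientation: [-0.0, 0.994, 0.106, -0.001]
ft_force: [0.8, 1.1, -1.3]
gripper_width: 51.8
```

>>> move_arm([
  {"tx": 0, "ty": 0, "tz": -0.01, "ax": 0, "ay": 0, "az": 0, "gripper": -0.2},
  {"tx": 0, "ty": 0, "tz": -0.02, "ax": 0, "ay": 0, "az": 0, "gripper": -0.2},
  {"tx": 0, "ty": 0, "tz": -0.02, "ax": 0, "ay": 0, "az": 0, "gripper": -0.2},
])

```text
time: 15.45
eef_pos: [557.2, -189.4, 258.2]
orientation: [-0.0, 0.994, 0.106, -0.001]
ft_force: [1.2, 1.0, -0.9]
gripper_width: 52.0
```

Run:
```python
from h import *
o=get_obs(); print(o['time'],o['eef_pos'],o['orientation'],o['ft_force'],o['torque'],o['gripper_width'])
shot('scene','s13'); shot('wrist','w13'); crop('w13',180,150,400,330,3.5,'w13c'); crop('s13',290,120,410,240,6,'s13c')
```

```text
15.45 [ 557.2039544  -189.41556701  258.21820896] [-6.38924796e-05  9.94376185e-01  1.05904015e-01 -5.81380930e-04] [ 1.24762033  0.97373832 -0.92572204] [-0.00590115  0.1568325  -0.02871416] 52.03653746810639
```

View pics/w13c.png

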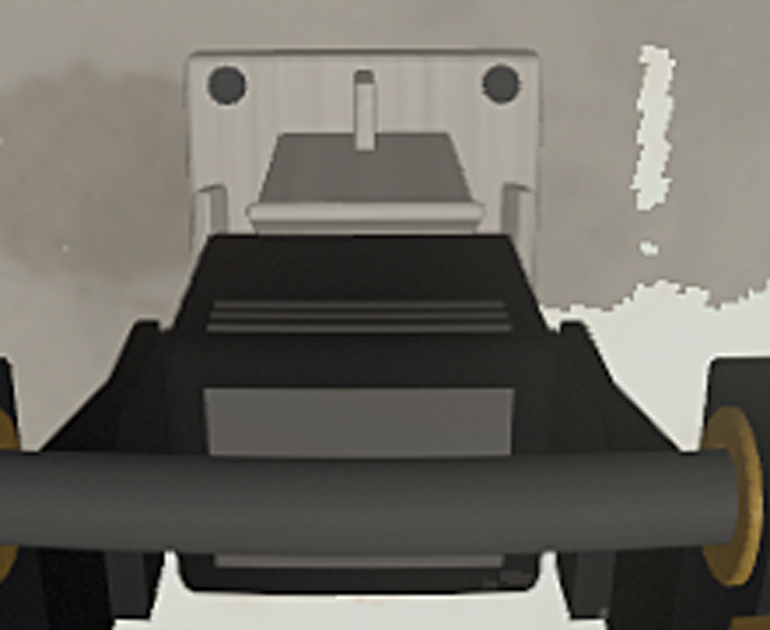

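View pics/s13c.png

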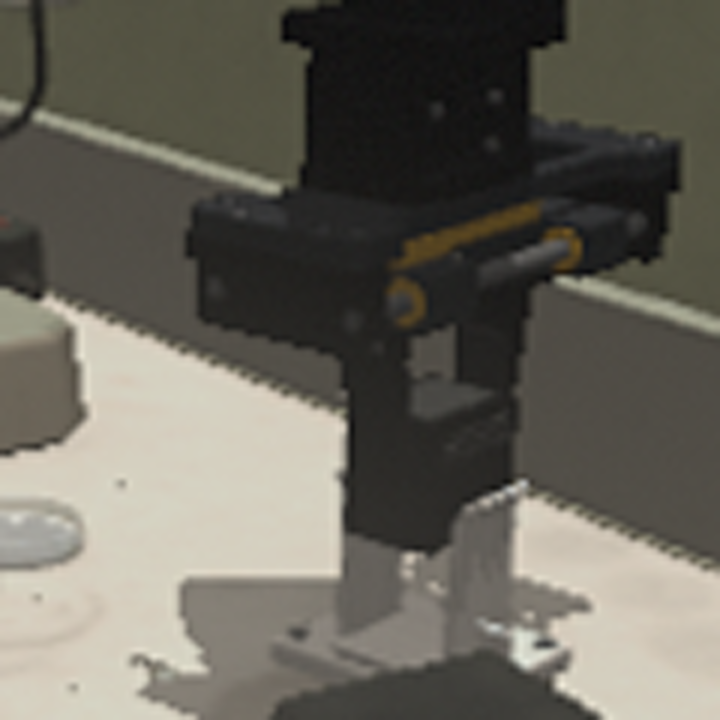

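>>> move_arm([
  {"tx": 0.002, "ty": -0.0025, "tz": 0, "ax": 0, "ay": 0, "az": 0, "gripper": -0.2},
  {"tx": 0.002, "ty": -0.0025, "tz": -0.03, "ax": 0, "ay": 0, "az": 0, "gripper": -0.2},
  {"tx": 0.002, "ty": -0.0025, "tz": -0.06, "ax": 0, "ay": 0, "az": 0, "gripper": -0.2},
  {"tx": 0.002, "ty": -0.0025, "tz": -0.09, "ax": 0, "ay": 0, "az": 0, "gripper": -0.2},
  {"tx": 0.002, "ty": -0.0025, "tz": -0.11, "ax": 0, "ay": 0, "az": 0, "gripper": -0.2},
])

```text
time: 15.97
eef_pos: [557.5, -189.9, 224.2]
orientation: [-0.0, 0.994, 0.106, -0.001]
ft_force: [-0.5, -0.1, -1.1]
gripper_width: 52.1
```

>>> move_arm([
  {"tx": 0, "ty": 0, "tz": 0, "ax": 0, "ay": 0, "az": 0, "gripper": -0.2},
  {"tx": 0, "ty": 0, "tz": -0.01, "ax": 0, "ay": 0, "az": 0, "gripper": -0.2},
  {"tx": 0, "ty": 0, "tz": -0.015, "ax": 0, "ay": 0, "az": 0, "gripper": -0.2},
  {"tx": 0, "ty": 0, "tz": -0.015, "ax": 0, "ay": 0, "az": 0, "gripper": -0.2},
])

```text
time: 16.3
eef_pos: [558.0, -190.3, 221.3]
orientation: [0.0, 0.994, 0.106, -0.0]
ft_force: [-0.5, 0.5, -0.8]
gripper_width: 51.8
```

Run:
```python
from h import *
o=get_obs(); print(o['time'],o['eef_pos'],o['orientation'],o['ft_force'],o['torque'],o['gripper_width'])
shot('scene','s14'); shot('wrist','w14'); crop('w14',180,150,400,330,3.5,'w14c'); crop('s14',290,120,410,240,6,'s14c')
```

```text
16.3 [ 558.01722043 -190.27954712  221.32701844] [ 5.63892076e-05  9.94374827e-01  1.05918330e-01 -8.23910784e-05] [-0.51063839  0.53845872 -0.82493073] [-0.08008583  0.13720316  0.0511384 ] 51.761778566906266
```

View pics/w14c.png

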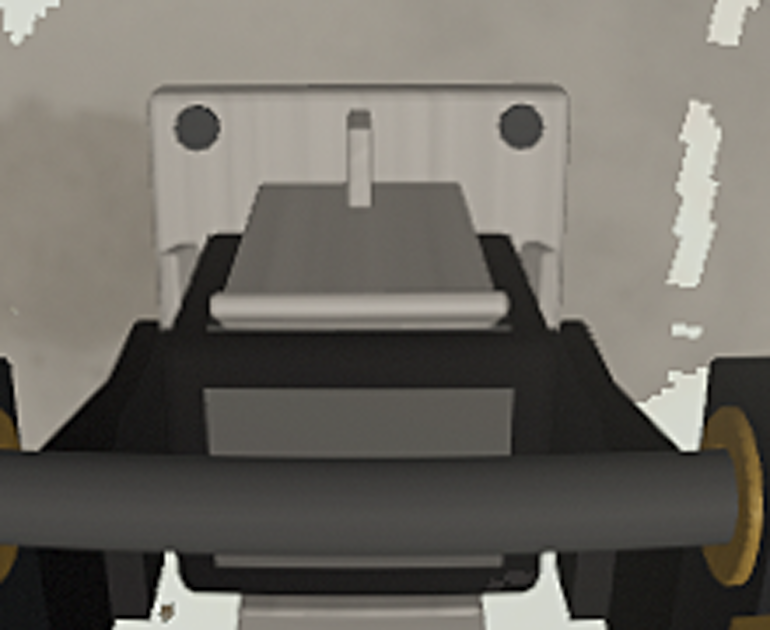

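View pics/s14c.png

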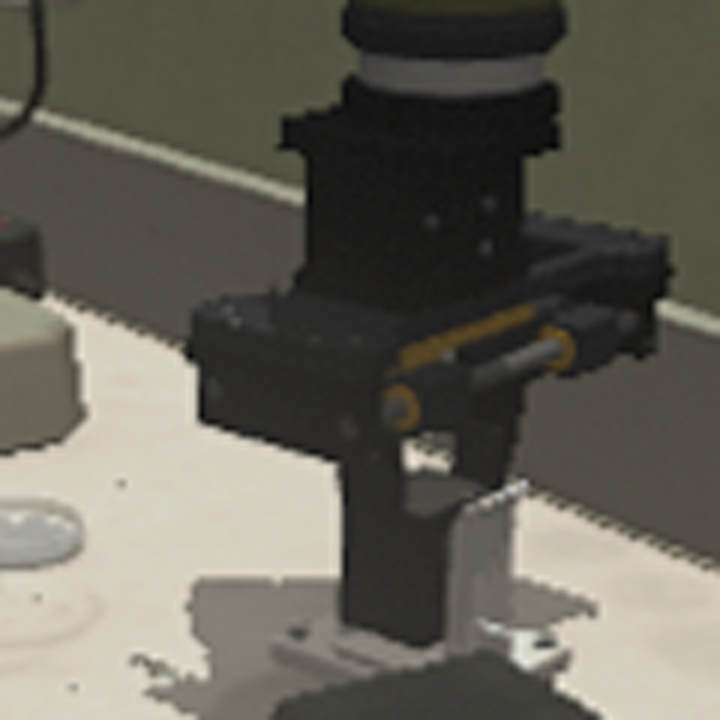

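>>> move_arm([
  {"tx": 0, "ty": 0, "tz": -0.01, "ax": 0, "ay": 0, "az": 0, "gripper": -0.2},
  {"tx": 0, "ty": 0, "tz": -0.02, "ax": 0, "ay": 0, "az": 0, "gripper": -0.2},
  {"tx": 0, "ty": 0, "tz": -0.026, "ax": 0, "ay": 0, "az": 0, "gripper": -0.2},
  {"tx": 0, "ty": 0, "tz": -0.03, "ax": 0, "ay": 0, "az": 0, "gripper": -0.2},
  {"tx": 0, "ty": 0, "tz": -0.03, "ax": 0, "ay": 0, "az": 0, "gripper": -0.2},
])

```text
time: 16.82
eef_pos: [558.0, -190.3, 212.5]
orientation: [-0.0, 0.994, 0.106, -0.0]
ft_force: [0.1, 0.6, -0.1]
gripper_width: 52.0
```

>>> move_arm([
  {"tx": 0, "ty": 0, "tz": -0.002, "ax": 0, "ay": 0, "az": 0, "gripper": -0.2},
  {"tx": 0, "ty": 0, "tz": -0.002, "ax": 0, "ay": 0, "az": 0, "gripper": -0.2},
])

```text
time: 16.98
eef_pos: [558.1, -190.4, 212.4]
orientation: [-0.0, 0.994, 0.106, 0.0]
ft_force: [-2.1, 1.7, 4.5]
gripper_width: 52.0
```

>>> move_arm([
  {"tx": 0, "ty": 0, "tz": 0.001, "ax": 0, "ay": 0, "az": 0, "gripper": -0.2},
  {"tx": 0, "ty": 0, "tz": 0.001, "ax": 0, "ay": 0, "az": 0, "gripper": 1},
  {"tx": 0, "ty": 0, "tz": 0.001, "ax": 0, "ay": 0, "az": 0, "gripper": 1},
  {"tx": 0, "ty": 0, "tz": 0.001, "ax": 0, "ay": 0, "az": 0, "gripper": 1},
  {"tx": 0, "ty": 0, "tz": 0.001, "ax": 0, "ay": 0, "az": 0, "gripper": 1},
])

```text
time: 17.4
eef_pos: [558.0, -190.2, 212.1]
orientation: [0.0, 0.994, 0.106, -0.0]
ft_force: [-0.7, -1.1, 0.0]
gripper_width: 71.1
```

>>> move_arm([
  {"tx": 0, "ty": 0, "tz": 0, "ax": 0, "ay": 0, "az": 0, "gripper": 1},
  {"tx": 0, "ty": 0, "tz": 0.02, "ax": 0, "ay": 0, "az": 0, "gripper": 1},
  {"tx": 0, "ty": 0, "tz": 0.1, "ax": 0, "ay": 0, "az": 0, "gripper": 1},
  {"tx": 0, "ty": 0, "tz": 0.2, "ax": 0, "ay": 0, "az": 0, "gripper": 1},
  {"tx": 0, "ty": 0, "tz": 0.3, "ax": 0, "ay": 0, "az": 0, "gripper": 1},
])

```text
time: 17.82
eef_pos: [557.6, -190.3, 303.0]
orientation: [0.0, 0.994, 0.106, -0.001]
ft_force: [0.3, 0.1, 0.4]
gripper_width: 86.4
```

>>> move_arm([
  {"tx": -0.1, "ty": 0, "tz": 0.1, "ax": 0, "ay": 0, "az": 0, "gripper": 1},
  {"tx": -0.2, "ty": 0, "tz": 0.2, "ax": 0, "ay": 0, "az": 0, "gripper": 1},
  {"tx": -0.3, "ty": 0, "tz": 0.25, "ax": 0, "ay": 0, "az": 0, "gripper": 1},
  {"tx": -0.3, "ty": 0, "tz": 0.25, "ax": 0, "ay": 0, "az": 0, "gripper": 1},
  {"tx": -0.3, "ty": 0, "tz": 0.25, "ax": 0, "ay": 0, "az": 0, "gripper": 1},
])

```text
time: 18.23
eef_pos: [467.0, -191.2, 379.3]
orientation: [-0.001, 0.994, 0.105, 0.003]
ft_force: [-0.4, 0.1, -0.2]
gripper_width: 86.8
```

Run:
```python
from h import *
shot('scene','s15'); shot('wrist','w15'); shot('top','t15');o=get_obs(); print(o['time'],o['eef_pos'],o['ft_force'],o['gripper_width'])
crop('s15',150,150,410,310,3,'s15c')
```

```text
18.3833 [ 468.57648198 -189.63122969  376.55482863] [ 0.54476167  0.28387556 -0.53761688] 86.97705975357306
```

View pics/w15.png

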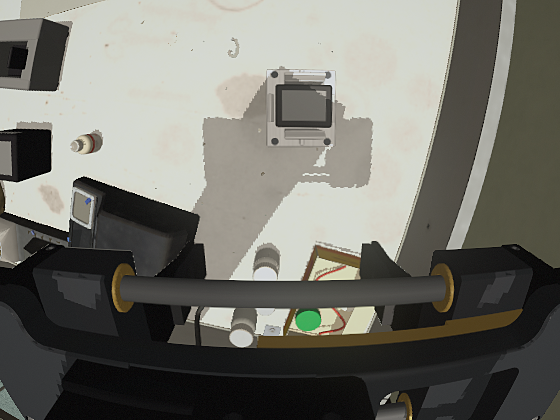

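View pics/s15c.png

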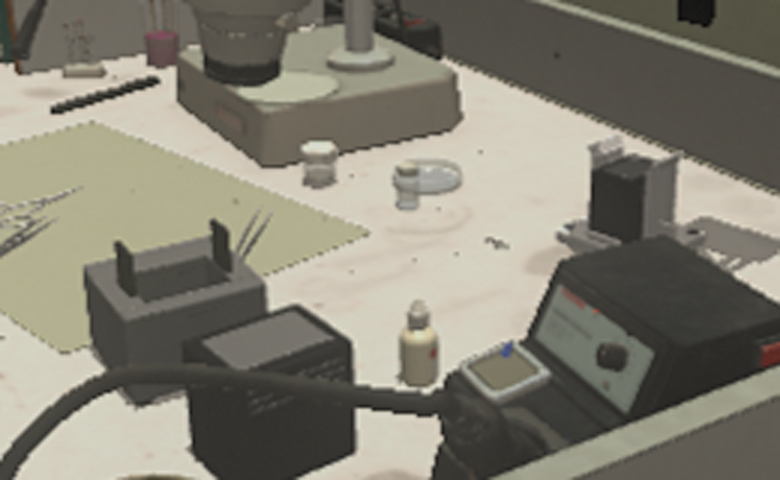

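View pics/t15.png

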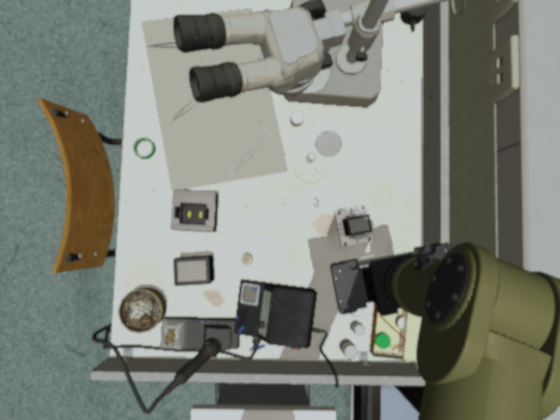

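Run:
```python
from h import *
s=load('w15'); crop('w15',255,60,345,155,7,'w15c')
g=cv2.cvtColor(cv2.imread('pics/w15.png'),cv2.COLOR_BGR2GRAY); a,b,c,d=265,78,342,132
sub=g[b:d,a:c]; cs,h=cv2.findContours((sub<72).astype(np.uint8),cv2.RETR_CCOMP,cv2.CHAIN_APPROX_NONE)
for i,cn in enumerate(cs):
    if cv2.contourArea(cn)>300:
        r=cv2.minAreaRect(cn); bx=cv2.boxPoints(r)+[a,b]
        for z in (60,66):
            w=np.array([onz(s,u,v,z,True)[:2] for u,v in bx]); e=w[1:]-w[:-1]; print(z,h[0][i][3],w.mean(0).round(1),np.linalg.norm(e,axis=1).round(1),np.degrees(np.arctan2(e[:,1],e[:,0])).round(1))
```

```text
60 -1 [ 558.3 -188.3] [49.7 39.8 50.2] [ -76.9 -167.2  102.8]
66 -1 [ 558. -188.] [48.7 39.  49.2] [ -76.9 -167.2  102.8]
60 0 [ 560.5 -190.1] [34.  45.2 34.2] [  12.2  -76.8 -167.2]
66 0 [ 560.2 -189.7] [33.3 44.3 33.5] [  12.2  -76.8 -167.2]
```

View pics/w15c.png

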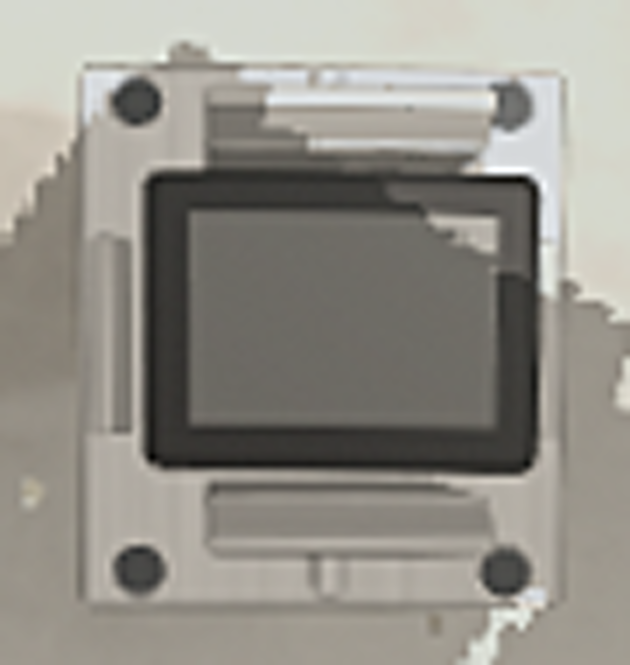

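Run:
```python
from h import *
s=load('w15'); P=lambda a,b,z: onz(s,255+a/7-.4,60+b/7-.4,z,True)[:2]
for n,z,p in [('pack top',60,[(143,172),(540,172),(540,472),(143,472)]),('screws',10,[(136,101),(512,105),(506,571),(139,569)])]:
    w=np.array([P(a,b,z) for a,b in p]); e=w[1:]-w[:-1]; print(n,w.mean(0).round(1),np.linalg.norm(e,axis=1).round(1),np.degrees(np.arctan2(e[:,1],e[:,0])).round(1))
print(finish_job())
```

```text
pack top [ 558.2 -188.2] [51.3 39.6 51.7] [ -76.9 -167.2  102.8]
screws [ 557.9 -188.6] [56.6 71.9 56.1] [ -77.5 -167.9  102.3]
the job is handed in; nothing more can be done
None
```

I carried out the whole job and handed it in at about 18 s of the 67 s allowed. `finish_job` gives no verdict, so what follows is from my own checks.

**What I did**
- **Latch:** I pressed the pack down to 6.3 N and the latch tripped. The pack sprang up and stayed on its carrier.
- **Bench:** I gripped it across its 40 mm, drew it out, and stood it upright at about (590, 0). I then let go and backed away.
- **Rack:** I took it again across its 52 mm and lowered it between the cheeks. It touched the floor at the height I expected, and I released it there.

**Last checks**
- **Centre:** the pack's centre reads (558.2, -188.2) and the rack's middle (557.9, -188.6), about 0.5 mm apart.
- **Size and turn:** the top measures about 51.5 x 39.6 mm when taken at 60 mm, which fits a pack sitting fully down. It is turned less than 1° from the rack.
- **Surroundings:** the pictures show the dock empty, and the vial and dropper bottle appear not to have moved. The gripper is open and clear.

**What disagreed**
- **First rack reading:** the wrist camera and the gripper's own centring differed by 1 to 2 mm. I corrected the last alignment by comparing the pack and rack in the same picture.
- **Label outline:** in the last picture it gave a centre about 2.5 mm off, because part of it lay in sunlight. I used the pack's outer edges instead.
- **Carrier:** I did not measure its height after the pack was lifted out. The pictures only show it empty.

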